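# Find the fuller strip pot on the balance and press it home in the holder

## Task

Two closed test-strip pots look alike, but one is fuller, and so heavier, than the other. Stand them upright on the two pans of the pivot balance, one on each, let go and see which side drops; then take the heavier pot and press it gently down into the spring-grip holder until it sits fully home on the hidden stop at the bottom (without forcing: less than a 2 kg push on the stop), and let go. Leave the lighter pot standing on its pan, and do not disturb the other things on the trolley.

Things in the scene. Friction and masses are not known exactly. Their poses are not given: they have to be found in the camera images.
- pot_a: One of two identical-looking round strip pots: white patterned body 41 mm in diameter and 70 mm high, black screw cap (fixed) 43 mm in diameter from 70 to 87 mm. Origin at the centre of its underside, z up along its axis. The pots weigh 32 to 128 g and either may be the heavier: the balance shows it. If they differ by less than a tenth, either may be kept. Grip it by the cap (about 78 mm up) or the body; a grip of 20 to 30 N is safe.
- pot_b: The other strip pot, same shape and size, origin and axes as pot_a.
- balance: Fixed pivot balance: grey foot 85 x 150 x 8 mm with two cheek plates 84 mm high; origin under the pivot on the trolley top. The beam lies along the balance's own y axis, the pivot axis along its x axis at a height of 75 mm; a pointer with a brass nut stands up from the pivot to 141 mm.
- beam (a joint): Tilt of the balance beam (rad): 0 level, from -0.06 to +0.06 between its stops; positive raises the pan on the balance's +y side (pan_left) and lowers pan_right, negative the other way. It swings freely; empty it stands anywhere between. A pan relieved of its pot follows it upwards. Less than 2 N at a pan brings it down to its stop, 7 mm below level.
- pan_left (a point): Centre of the floor of the pan at the balance's +y end, 110 mm from the pivot, 30 mm above the trolley when level; it moves with the beam. The pan is round, 48 mm inside and 55 mm outside, with a rim 3 mm above its floor; it tilts with the beam, and a pot standing in it too.
- pan_right (a point): The same for the pan at the balance's -y end.
- holder: Fixed foot 92 x 92 mm of the grey holder; origin under it, on the axis of its square well: 44.5 mm wide, mouth 45 mm up, flared 3 mm on three sides. A sprung steel leaf on the well's own -x side stands 5 mm into it (its bent lip 51 mm up) and grips the pot, which does not sink in by its weight: pushing it down takes about 3 to 10 N. It is home when its underside stands on the stop.
- well (a joint): Sink of the holder's well on its sprung foot (m), positive down: 0.0007 empty, 0.16 mm more per 100 g put in it, 0.005 at most; 6 N per mm. It sinks a little while the pot is pressed and comes up again.
- stop_unit: The round adjustable depth stop (30 mm disc) at the bottom of the holder's well; this origin lies at the holder's origin and does not show the stop's height. The disc's top lies 13 to 31 mm above the trolley, set differently each time and not measured: feel for it. It is a rubber cap that gives 2 mm under 3 N and is hard below; at most 20 N may be put on it. The pot is home when it has pressed the cap down.
- carton: Bystander: white carton 50 x 55 x 95 mm, origin at the centre of its underside.
- dropper_bottle: Bystander: brown dropper bottle, 33 mm in diameter, 91 mm high, origin at the centre of its underside.
- coverslip_box: Bystander: low square box with a lid, 52 x 52 x 23 mm, origin at the centre of its underside.
There are look-alikes about, which are no part of the job. What is shaped like the pot_b but purple is not meant. What is shaped like the pot_a but yellow is not meant.

How it is judged:
By the outcome, as a careful person would: the job done as asked, in the order asked, and still so for the second after the job is handed in, with the robot touching nothing.
It also fails if it takes over 72 s, if anything falls off the work surface, if the arm or the gripper's body presses on something with over 40 N, if the wrist force passes 120 N, or if a joint passes its speed limit or range.

## Robot

A 6-joint arm with a two-finger parallel gripper is mounted at the origin on a cart in front of the work surface, level with it; the furniture and walls round the work are solid. World frame = base frame: x ahead of the robot, y to its left, z up, the work surface at z = 0. Lengths are in m, angles in rad, forces in N, time in s.
With the tool pointing down it reaches from about 0.325 to 0.775 m from the base axis. Payload 9.3 kg.
Tool frame: the origin (TCP) lies on the centre line of the jaws, within the pads' length; the fingertips stand 11 mm ahead of it and the grasp point (between the pads) lies 8 mm behind it; z points along the fingers, y is the direction in which the jaws open and shut (so a half turn about z gives the same grasp; the last joint's range is limited). The gripper opens to 85 mm and grips with 20 to 120 N. Pads are 22 mm wide; open, the fingers measure 114 mm over their backs; the gripper's body (76 mm by 85 mm) begins 54 mm behind the grasp point. The pads swing forward as they close: fully open they stand 13 mm farther back than shut.
Start: joints at [-1.351, 0.259, 0.021, 1.334, 0, 1.418], TCP at [0.2, -0.512, 0.242] pointing down, gripper open.
Joint ranges: [-3.04, 3.04], [-0.91, 1.82], [-1.04, 1.36], [-1.92, 1.95], [-1.52, 1.45], [-3.14, 3.14]. Speed limits (rad/s): [2.22, 2.22, 2.79, 3.14, 3.14, 3.14].

## Interface

Orientations are given as a rotation vector (axis times angle).
In Python, from bench import env gives the robot as it stands.
- The arm moves only by the tool move_arm, never from a script. Its argument "moves" is a list of rows, each a list of 3 entries, a list of its own where there are three numbers: the turn, a rotation vector about the tool's x, y, z in degrees, then the shift along the tool's x, y, z in mm, then the finger opening in mm, from 0 to 85.4. In form: [[[wx, wy, wz], [x, y, z], hand], ...]. A call has 1 to 12 rows; each row is the pose to reach, as a shift and turn from the pose measured when the call began, along the tool's axes at that moment; what a row does not reach only later rows make up. A row lasts 1/10 s, in which the tool goes at most 50 mm and 8.59 degrees, less where a joint would pass 70% of its speed; a pose out of reach is approached as far as the arm can. A call with a gripper value outside its range is refused whole. The fingers move at their own pace and stop on an object; the grip force is fixed at half the most. Time passes only in rows, so rows that repeat a pose let the fingers close. It gives the time, the measured TCP pose, the force and the opening at its end, in the units of the state.
- env.get_obs(): the state, without advancing time (a new reading comes with each control period).
- env.camera(name): name is "scene" or "top"; returns (picture, depth): 384x512x3 uint8, red, green, blue; 384x512 float32, m along the optical axis (not along the pixel's ray), 0 where there is no reading.
- env.camera_info(name): a dict with "fov_y" (degrees; the focal length in pixels is half the picture's height over the tangent of half this angle, whatever the lens; pixels are square), "cx", "cy" (the principal point, pixels), "R" (3x3) and "t" (3): a world point X has camera coordinates R X + t. Camera axes: x right, y down, z forward; pixel columns grow to the right and rows downward; lengths in m; the calibration is good to about 2 mm. A picture is of the moment at which its call begins. camera_info takes no time and is no camera call.
- env.job_done(): hands the job in, once; it reports no verdict.
The state is a dict: "t": time; "joints": joint angles; "joint_vel": joint speeds; "joint_efforts": joint torques, N m; "ee_pos": TCP position; "eef_rot": TCP orientation; "contact_force": force on the tool from outside, world axes, zero at the start; "torque": the same for the moment, N m; "gripper_width": finger opening in m.
Only numpy, scipy, OpenCV 4.12 (cv2) and the standard library are available. Lean on these libraries where they do the work, as an engineer would, in place of code of your own. Each camera call takes 0.05 s, during which the arm holds its last target.

## Working session

There is one attempt and no reset: what is moved stays moved. The work goes in short steps, Python scripts to look and compute and a tool call to move; the robot and the scene stay as the last step left them, time stands still between calls to the robot, and variables do not carry over. Pictures are saved under pics/ and viewed, and the job is handed in when it is done.

Besides the shell and the picture viewer there is one more tool, called after "Request:" as a command line: name --argument value ..., lists and objects as JSON in quotes. move_arm: Moves the arm, as the interface text tells. Its arguments: {"type":"object","properties":{"moves":{"type":"array","items":{"type":"array"}}},"required":["moves"]}

```bash
ls; mkdir -p pics; cat > h.py <<'E'
import numpy as np,cv2
from bench import env
def shot(n,f):
    p,d=env.camera(n); cv2.imwrite(f'pics/{f}.png',cv2.cvtColor(p,cv2.COLOR_RGB2BGR)); np.save(f'pics/{f}.npy',d)
    return p,d
def K(n):
    i=env.camera_info(n); f=192/np.tan(np.radians(i['fov_y'])/2); return f,i['cx'],i['cy'],np.array(i['R']),np.array(i['t'])
def world(n,d):
    f,cx,cy,R,t=K(n); v,u=np.mgrid[0:384,0:512]
    c=np.stack([(u-cx)/f*d,(v-cy)/f*d,d],-1); return (c-t)@R
def proj(n,X):
    f,cx,cy,R,t=K(n); c=np.atleast_2d(X)@R.T+t; return np.c_[f*c[:,0]/c[:,2]+cx,f*c[:,1]/c[:,2]+cy]
E
python3 - <<'E'
from h import *
for n in('scene','top'):
    shot(n,n+'0'); print(env.camera_info(n))
print(env.get_obs())
E
```

```text
pics
{'fov_y': 50.67810144694944, 'cx': 255.7692205944048, 'cy': 191.3707276595687, 'R': array([[-0.80106177, -0.59823791, -0.02028389],
       [-0.31670098,  0.45234197, -0.83371892],
       [ 0.50793752, -0.66143642, -0.55181639]]), 't': array([0.42357687, 0.24036284, 0.98320839])}
{'fov_y': 54.11809309782392, 'cx': 257.1339087172989, 'cy': 187.01608864034668, 'R': array([[-9.84048231e-03, -9.99951389e-01, -6.20300075e-04],
       [-9.95860970e-01,  9.85627776e-03, -9.03536469e-02],
       [ 9.03553686e-02, -2.71390830e-04, -9.95909551e-01]]), 't': array([-0.01170053,  0.52301969,  1.00652848])}
{'t': 0.1, 'joints': array([-1.35059664e+00,  2.59127272e-01,  2.08265661e-02,  1.33369886e+00,
       -2.08517555e-05,  1.41825268e+00]), 'joint_vel': array([-4.96858453e-04, -9.11457755e-04,  1.95882255e-03,  7.85411587e-05,
        2.24803649e-04, -7.74012380e-04]), 'joint_efforts': array([ 6.67894623e-03, -5.56692624e+01,  3.45071125e+01,  1.15824299e-02,
        1.75910554e-05, -1.08034765e-06]), 'ee_pos': array([ 0.20025931, -0.51198352,  0.24172694]), 'eef_rot': array([-3.08600870e+00, -5.81897540e-01,  9.66221832e-05]), 'contact_force': array([-0.74751527,  0.51042199, -0.24551255]), 'torque': array([0.05223574, 0.00935673, 0.03021978]), 'gripper_width': 0.08565826334882323}
```

View pics/scene0.png

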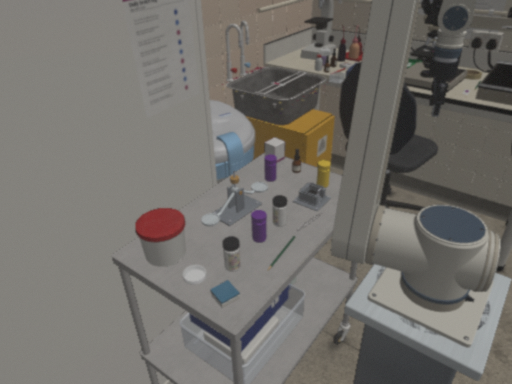

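View pics/top0.png

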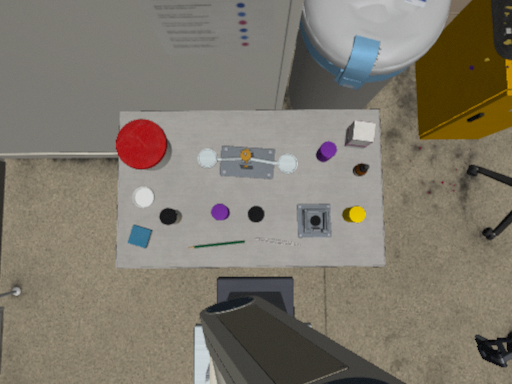

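Top view: black caps at (168,216) and (256,214), balance at (247,160) with pans at (207,158) and (288,163), and the holder at (315,220). The look-alikes are purple at (220,212) and (327,151), and yellow at (357,214).

```bash
python3 - <<'E'
from h import *
d=np.load('pics/top0.npy'); W=world('top',d); im=cv2.imread('pics/top0.png')
cv2.imwrite('pics/topc.png',cv2.resize(im[105:275,110:390],None,fx=2.8,fy=2.8,interpolation=cv2.INTER_CUBIC))
def blob(name,u,v,r,z0,z1):
    m=np.zeros(d.shape,bool); m[v-r:v+r+1,u-r:u+r+1]=1
    m&=(W[...,2]>z0)&(W[...,2]<z1)
    P=W[m]; c,ra=cv2.minEnclosingCircle(P[:,:2].astype(np.float32)*1000)
    print(name,m.sum(),P.mean(0).round(4),'circ',np.round(c,1),round(ra,1),'z',P[:,2].min().round(4),np.median(P[:,2]).round(4),P[:,2].max().round(4),'rect',cv2.minAreaRect(P[:,:2].astype(np.float32)*1000))
blob('pot1',168,216,14,.08,.095)
blob('pot2',256,214,14,.08,.095)
blob('purp',220,212,14,.08,.095)
blob('yel',357,214,14,.08,.095)
blob('panL',207,158,13,.015,.05)
blob('panR',288,163,13,.015,.05)
blob('nut',246,156,10,.1,.16)
blob('foot',247,162,32,.004,.014)
blob('holdertop',315,220,24,.035,.06)
blob('holderfoot',315,220,26,.004,.06)
blob('purp2',327,151,14,.08,.095)
blob('carton',362,133,18,.085,.105)
blob('drop',360,170,14,.03,.105)
s=W[...,2]; print(np.median(s[225:235,270:290]))
np.set_printoptions(linewidth=250)
print((s[200:242:2,294:338:2]*1000).round().astype(int))
E
```

```text
pot1 224 [0.4437 0.2118 0.0876] circ [444.1 212.3] 21.6 z 0.0805 0.0879 0.0933 rect ((443.8554382324219, 211.58070373535156), (40.45114517211914, 38.30724334716797), 89.43202209472656)
pot2 220 [ 0.4472 -0.0135  0.0879] circ [447.3 -13.5] 21.3 z 0.0832 0.088 0.0922 rect ((447.37286376953125, -13.916900634765625), (41.55055618286133, 39.79817199707031), 44.508819580078125)
purp 218 [0.4539 0.0798 0.0877] circ [454.1  80.2] 21.2 z 0.0806 0.0876 0.0927 rect ((453.98406982421875, 79.93388366699219), (40.86848449707031, 38.57672882080078), 0.004350877832621336)
yel 228 [ 0.4447 -0.2708  0.0879] circ [ 444.5 -271.4] 21.4 z 0.0802 0.0882 0.0936 rect ((445.0538024902344, -271.55352783203125), (41.73600769042969, 40.981956481933594), 34.73689651489258)
panL 324 [0.603  0.1179 0.0295] circ [603.6 114.4] 31.0 z 0.0243 0.0293 0.0375 rect ((603.5140991210938, 118.5702896118164), (54.74201965332031, 52.8458251953125), 41.131309509277344)
panR 326 [ 0.5852 -0.0992  0.0338] circ [585.1 -96.3] 30.5 z 0.0279 0.0337 0.0402 rect ((584.8296508789062, -99.55593872070312), (54.17070007324219, 52.9020500183
[... 2134 characters left out ...]
 2  3  4]
 [ 1 -1  5  8  3 29 45  8 27 31 29 29 33 30  7 33 43  6  8  4  3  3]
 [ 0  3  3  3  6 29 44 10 10 28 32 32 32 13 12 35 47  3  3 -1 -2  3]
 [ 1  0  4  5  2 29 48  9 13 11 14 33 14 11  9 28 43 42  3 -1  1 -3]
 [-2  2  3  6  4 28 46 11 12 32 38 36 37 10 13 31 44 44  3 -1  0  3]
 [ 1  1  3  7  5 27 39 41 11 12 53 51 50 51 30 37 40  4  4  3  2  2]
 [-1  3  4  6  4 27 41 40  9 15  9  7 12 12 25 41 43  8  3 -1  0  2]
 [ 1  0  6  9  8  6  7  0  4  3  7  3  0  5  3  5  6  7  6  0 -2  0]
 [ 3  1  5  8  3  1  6  9  5  5  4  5  4  3  1  8  6  6  0  2  3  1]
 [ 2 -2 -2  3 -2 -3  3  1 -3  2  3  5  6  1 -5  6  1 -2  0  3  1  2]
 [ 0  1  3 -3 -1  5  1  2  4 -1 -2  5  1  2  0  0  0  5 -2  1 -2 -1]]
```

View pics/topc.png

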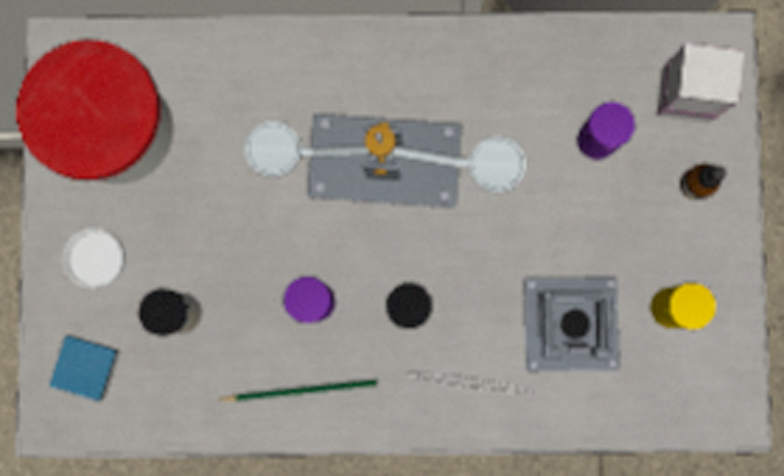

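```bash
cat >> h.py <<'E'
from scipy.spatial.transform import Rotation as Ro
RD=np.array([[0,1,0],[1,0,0],[0,0,-1.]])  # tool x=+Y, y=+X, z=-Z
def go(p,R=RD):
    o=env.get_obs(); R0=Ro.from_rotvec(o['eef_rot']).as_matrix()
    print('t',round(o['t'],2),'pos',(o['ee_pos']*1e3).round(1),'F',o['contact_force'].round(2),'w',round(o['gripper_width']*1e3,1))
    print('shift',(R0.T@(np.array(p)-o['ee_pos'])*1e3).round(1),'turn',np.degrees(Ro.from_matrix(R0.T@R).as_rotvec()).round(2))
E
python3 - <<'E'
from h import *
go([.447,-.0135,.16])
d=np.load('pics/scene0.npy'); W=world('scene',d); im=cv2.imread('pics/scene0.png')
g=cv2.cvtColor(im,cv2.COLOR_BGR2GRAY)
for n,c in(('p1',(.444,.212)),('p2',(.447,-.0135))):
    m=(np.hypot(W[...,0]-c[0],W[...,1]-c[1])<.03)&(W[...,2]>.084)&(W[...,2]<.093)
    P=W[m];print(n,m.sum(),P.mean(0).round(4),np.round(cv2.minEnclosingCircle(P[:,:2].astype(np.float32)*1e3)[0],1))
# holder top view
cv2.imwrite('pics/hold.png',cv2.resize(cv2.imread('pics/top0.png')[195:245,290:345],None,fx=10,fy=10,interpolation=cv2.INTER_CUBIC))
cv2.imwrite('pics/hold2.png',cv2.resize(im[170:220,285:340],None,fx=10,fy=10,interpolation=cv2.INTER_CUBIC))
E
```

```text
t 0.1 pos [ 200.3 -512.   241.7] F [-0.75  0.51 -0.25] w 85.7
shift [ 411.3 -374.3   82.2] turn [-5.000e-02 -5.000e-02 -6.864e+01]
p1 155 [0.4444 0.2174 0.0863] [445.6 216.9]
p2 106 [ 0.4483 -0.0083  0.0865] [449.7  -9.8]
```

View pics/hold.png

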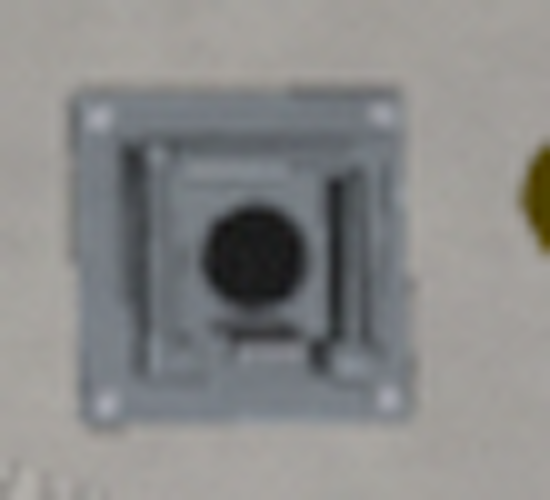

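View pics/hold2.png

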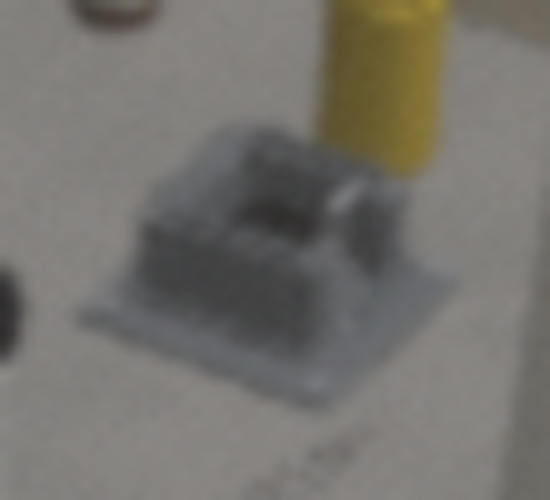

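Top view of the holder: foot screws at about (299.9,206.7), (328.1,206.2), (328.8,234.8) and (300.6,235.2). The black stop disc is at (315.5,220.7), and the leaf is on the world −x side.

```bash
cat >> h.py <<'E'
def ray(n,uv,z):
    f,cx,cy,R,t=K(n); C=-R.T@t; o=[]
    for u,v in np.atleast_2d(uv):
        r=R.T@np.array([(u-cx)/f,(v-cy)/f,1]); o.append(C+r*(z-C[2])/r[2])
    return np.array(o)
E
python3 - <<'E'
from h import *
s=np.array([[99,117],[381,112],[388,398],[106,402]])
px=np.array([290,195])+(s+.5)/10-.5
for z in(.006,.010):
    P=ray('top',px,z); print((P*1e3).round(1),'mean',(P.mean(0)*1e3).round(1))
    e=np.diff(P[[0,1,2,3,0]],axis=0); print(np.linalg.norm(e,axis=1),np.degrees(np.arctan2(e[:,1],e[:,0])))
g=cv2.imread('pics/top0.png')[...,1].astype(float)
v,u=np.mgrid[0:384,0:512]; m=np.hypot(u-315.3,v-220.5)<9
w=np.clip(90-g,0,None)*m*(g<70); c=[(u*w).sum()/w.sum(),(v*w).sum()/w.sum()]; print('disc px',c,(w>0).sum(),g[m].min())
for z in(.013,.02,.031): print((ray('top',c,z)*1e3).round(1))
W=world('top',np.load('pics/top0.npy'));mm=w>5
print('disc z',np.median(W[...,2][mm]),W[...,2][mm].mean(), 'width mm',np.sqrt(4*mm.sum()/np.pi)*1.0/K('top')[0]*.97*1e3)
E
```

```text
[[ 469.7 -133.8    6. ]
 [ 470.3 -212.     6. ]
 [ 391.5 -211.9    6. ]
 [ 391.2 -134.1    6. ]] mean [ 430.7 -172.9    6. ]
[0.07828255 0.07879965 0.07774102 0.07851675] [-89.55010359 179.86779723  90.24408154   0.26124018]
[[ 469.6 -133.3   10. ]
 [ 470.2 -211.3   10. ]
 [ 391.7 -211.1   10. ]
 [ 391.4 -133.7   10. ]] mean [ 430.7 -172.3   10. ]
[0.07798251 0.07849764 0.07744307 0.07821582] [-89.55010359 179.86779723  90.24408154   0.26124018]
disc px [np.float64(315.7319034852547), np.float64(220.57736499425508)] 97 24.0
[[ 429.7 -176.9   13. ]]
[[ 429.7 -175.8   20. ]]
[[ 429.7 -174.1   31. ]]
disc z 0.030039866865104375 0.029238677749764328 width mm 28.680249671779325
```

Request:
move_arm --moves '[[[0,0,-8],[35,-32,0],85],[[0,0,-16],[70,-64,10],85],[[0,0,-24],[105,-96,20],85],[[0,0,-32],[140,-128,30],85],[[0,0,-40],[175,-160,40],85],[[0,0,-48],[210,-192,45],85],[[0,0,-56],[245,-224,50],85],[[0,0,-64],[280,-256,55],85],[[0,0,-68.6],[315,-288,60],85],[[0,0,-68.6],[350,-320,66],85],[[0,0,-68.6],[385,-350,72],85],[[0,0,-68.6],[411,-374,82],85]]'

```text
t: 1.3
ee_pos: [0.4477, -0.0115, 0.1603]
eef_rot: [-2.221, -2.222, -0.002]
contact_force: [0.6, -0.4, 0.5]
gripper_width: 0.0844
```

```bash
python3 - <<'E'
from h import *
go([.4473,-.0125,.0705]); shot('top','t1'); shot('scene','s1')
im=cv2.imread('pics/t1.png')[170:260,200:320]; cv2.imwrite('pics/t1c.png',cv2.resize(im,None,fx=5,fy=5,interpolation=cv2.INTER_CUBIC))
E
```

```text
t 1.3 pos [447.7 -11.5 160.3] F [ 0.6  -0.39  0.54] w 84.4
shift [-1.1 -0.5 89.8] turn [ 0.04 -0.07  0.03]
```

View pics/t1c.png

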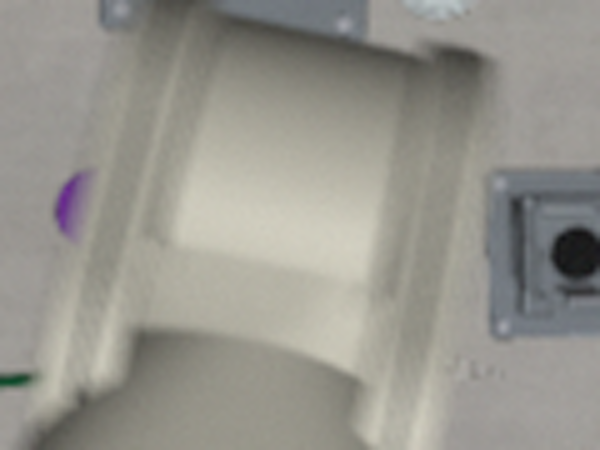

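View pics/s1.png

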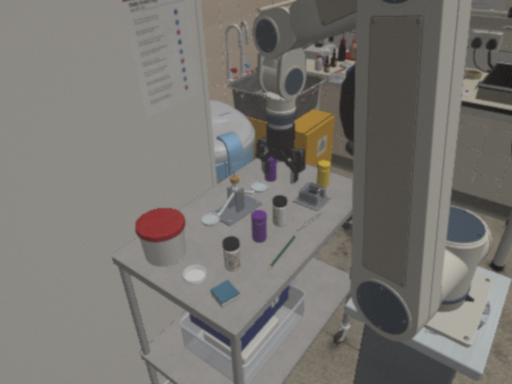

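```bash
python3 - <<'E'
from h import *
print(proj('scene',[[.4477,-.0115,.149],[.447,-.0135,.087],[.444,.212,.087],[.585,-.0995,.03],[.603,.118,.03],[.43,-.173,.045]]))
im=cv2.imread('pics/s1.png')[110:240,220:360]; cv2.imwrite('pics/s1c.png',cv2.resize(im,None,fx=5,fy=4.6,interpolation=cv2.INTER_CUBIC))
E
```

```text
[[280.32513956 180.35957091]
 [280.6312626  198.34923148]
 [231.65766482 240.28484046]
 [259.99944116 186.81880305]
 [211.43086233 217.75607852]
 [312.82683577 187.73093498]]
```

View pics/s1c.png

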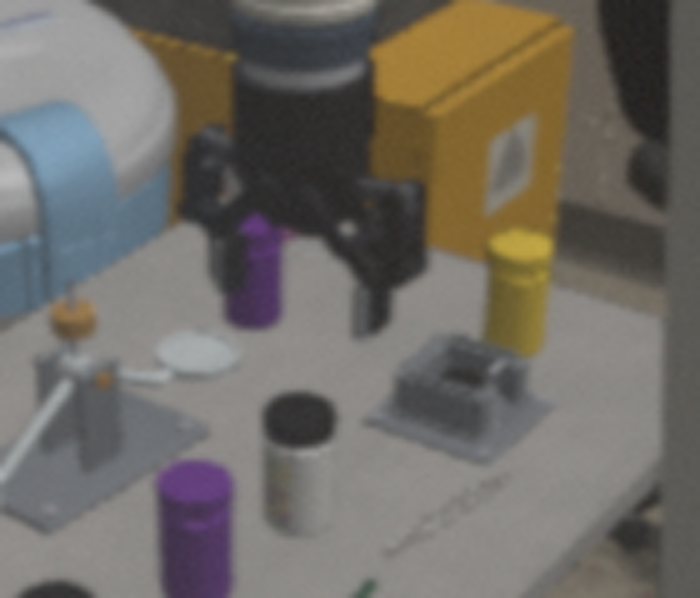

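The scene view shows the open jaws centred over the second pot, with fingertips at about (266,173) and (294,182). I'll descend and grip.

Request:
move_arm --moves '[[[0,0,0],[-1,-0.5,25],85],[[0,0,0],[-1,-0.5,50],85],[[0,0,0],[-1,-0.5,70],85],[[0,0,0],[-1,-0.5,85],85],[[0,0,0],[-1,-0.5,90],60],[[0,0,0],[-1,-0.5,90],45],[[0,0,0],[-1,-0.5,90],40],[[0,0,0],[-1,-0.5,90],30],[[0,0,0],[-1,-0.5,90],30],[[0,0,0],[-1,-0.5,90],30]]'

```text
t: 2.4
ee_pos: [0.4471, -0.0115, 0.0698]
eef_rot: [-2.216, -2.225, -0.002]
contact_force: [-1.4, -0.8, 6.6]
gripper_width: 0.0415
```

```bash
python3 - <<'E'
from h import *
go([.585,-.0995,.130])
E
```

```text
t 2.4 pos [447.1 -11.5  69.8] F [-1.43 -0.79  6.58] w 41.5
shift [-88.5 137.6 -60.4] turn [-0.02 -0.1   0.23]
```

Request:
move_arm --moves '[[[0,0,0],[0,0,-5],30],[[0,0,0],[0,0,-20],30],[[0,0,0],[0,0,-40],30],[[0,0,0],[-12,20,-60],30],[[0,0,0],[-30,50,-60],30],[[0,0,0],[-50,80,-60],30],[[0,0,0],[-68,110,-60],30],[[0,0,0],[-80,130,-60],30],[[0,0,0],[-85,137.5,-60],30],[[0,0,0],[-85,137.5,-60],30],[[0,0,0],[-85,137.5,-60],30]]'

```text
t: 3.5
ee_pos: [0.584, -0.0955, 0.1296]
eef_rot: [-2.215, -2.224, -0.001]
contact_force: [0.2, -0.2, -1.1]
gripper_width: 0.0413
```

```bash
python3 - <<'E'
from h import *
go([.585,-.096,.098])
shot('scene','s2')
shot('top','t2')
im=cv2.imread('pics/s2.png')[110:240,200:340]; cv2.imwrite('pics/s2c.png',cv2.resize(im,None,fx=5,fy=4.6,interpolation=cv2.INTER_CUBIC))
print(proj('scene',[[.585,-.0985,.030],[.585,-.0985,.06]]))
print(proj('top',[[.585,-.0985,.030]]))
E
```

```text
t 3.5 pos [584.  -95.5 129.6] F [ 0.17 -0.25 -1.11] w 41.3
shift [-0.6  1.  31.6] turn [-0.08 -0.13  0.24]
[[259.81902359 186.95454749]
 [259.68210666 179.17152913]]
[[286.71248275 163.92825998]]
```

View pics/s2c.png

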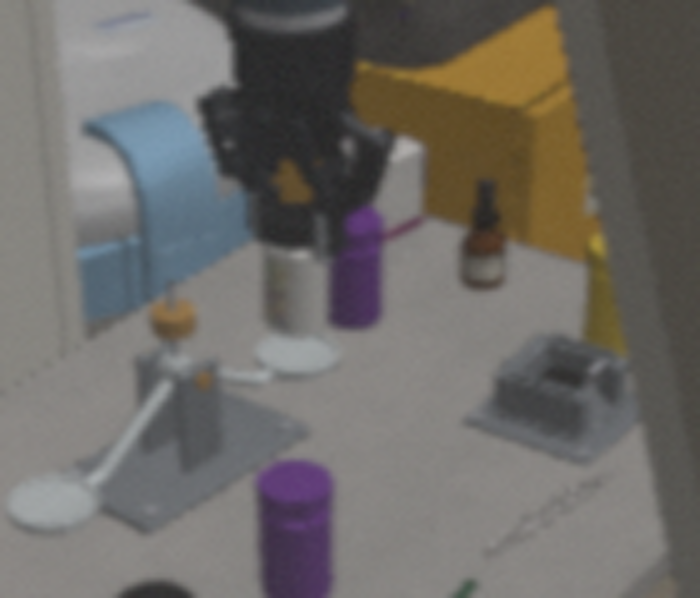

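View pics/t2.png

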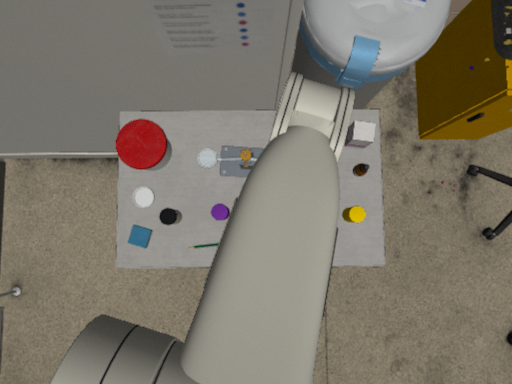

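The scene view shows pot 2 upright above the right pan: pan centre at about (260,187), pot underside at about (259,181). I'll lower it.

Request:
move_arm --moves '[[[0,0,0],[0,1,10],30],[[0,0,0],[0,1,20],30],[[0,0,0],[0,1,26],30],[[0,0,0],[0,1,30],30],[[0,0,0],[0,1,32],30],[[0,0,0],[0,1,34],30],[[0,0,0],[0,1,34],30],[[0,0,0],[0,1,34],30]]'

```text
t: 4.4
ee_pos: [0.5851, -0.0953, 0.0961]
eef_rot: [-2.215, -2.225, -0.002]
contact_force: [-0.3, 0.2, -0.5]
gripper_width: 0.0411
```

```bash
python3 - <<'E'
from h import *
go([.585,-.096,.098])
shot('scene','s3')
im=cv2.imread('pics/s3.png')[110:240,200:340]; cv2.imwrite('pics/s3c.png',cv2.resize(im,None,fx=5,fy=4.6,interpolation=cv2.INTER_CUBIC))
E
```

```text
t 4.4 pos [585.1 -95.3  96.1] F [-0.3   0.24 -0.48] w 41.1
shift [-0.7 -0.1 -1.9] turn [-0.02 -0.11  0.25]
```

View pics/s3c.png

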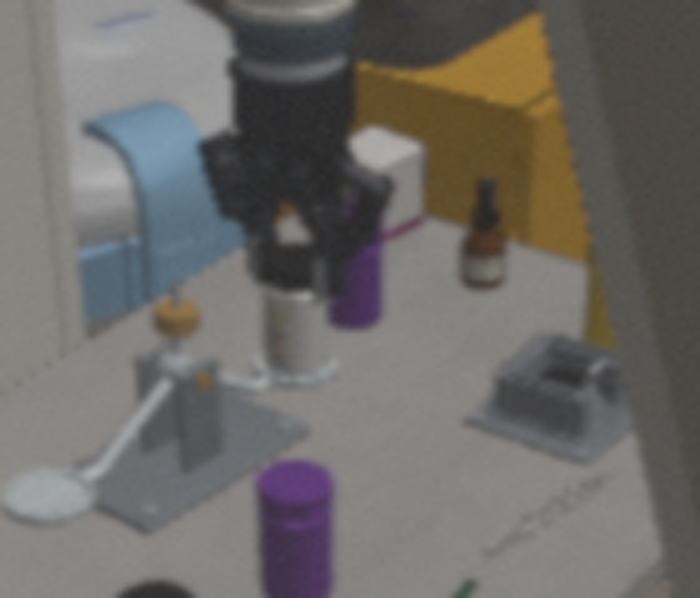

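Request:
move_arm --moves '[[[0,0,0],[-1,0,1],30],[[0,0,0],[-1,0,1.8],30],[[0,0,0],[-1,0,2.2],30],[[0,0,0],[-1,0,2.2],30]]'

```text
t: 4.85
ee_pos: [0.5852, -0.0964, 0.0941]
eef_rot: [-2.216, -2.225, -0.002]
contact_force: [0.9, 0.1, 0.1]
gripper_width: 0.0414
```

Request:
move_arm --moves '[[[0,0,0],[0,0,0],44],[[0,0,0],[0,0,0],47],[[0,0,0],[0,0,0],55],[[0,0,0],[0,0,0],65],[[0,0,0],[0,0,0],75],[[0,0,0],[0,0,-10],80],[[0,0,0],[0,0,-30],85],[[0,0,0],[0,0,-60],85],[[0,0,0],[0,0,-90],85],[[0,0,0],[0,0,-90],85]]'

```text
t: 5.85
ee_pos: [0.5868, -0.097, 0.189]
eef_rot: [2.213, 2.223, 0.007]
contact_force: [0.2, -0.4, 0.1]
gripper_width: 0.085
```

```bash
python3 - <<'E'
from h import *
go([.4441,.213,.19])
shot('scene','s4')
im=cv2.imread('pics/s4.png')[110:240,200:340]; cv2.imwrite('pics/s4c.png',cv2.resize(im,None,fx=5,fy=4.6,interpolation=cv2.INTER_CUBIC))
E
```

```text
t 5.85 pos [586.8 -97.  189. ] F [ 0.15 -0.36  0.15] w 85.0
shift [ 310.6 -141.3   -2.1] turn [0.39 0.03 0.26]
```

View pics/s4c.png

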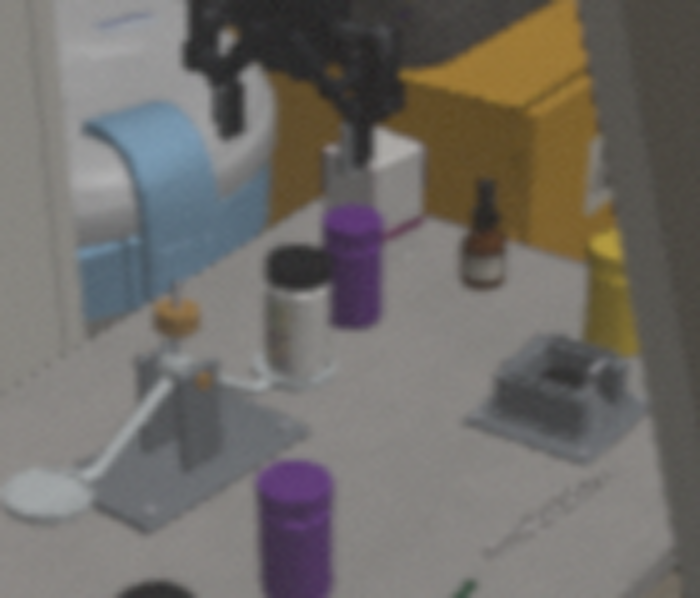

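Pot 2 stands on the right pan, cap at about (260,167), pan at about (260,189). Next is pot 1.

Request:
move_arm --moves '[[[0,0,0],[30,-13,0],85],[[0,0,0],[70,-32,0],85],[[0.2,0,0.1],[110,-50,0],85],[[0.4,0,0.3],[150,-68,0],85],[[0.4,0,0.3],[190,-87,0],85],[[0.4,0,0.3],[230,-105,10],85],[[0.4,0,0.3],[265,-120,15],85],[[0.4,0,0.3],[295,-134,20],85],[[0.4,0,0.3],[311,-141.3,25],85],[[0.4,0,0.3],[311,-141.3,30],85],[[0.4,0,0.3],[311,-141.3,30],85]]'

```text
t: 7.0
ee_pos: [0.4431, 0.2134, 0.1554]
eef_rot: [-2.219, -2.22, 0.005]
contact_force: [-0.4, -0.8, -0.6]
gripper_width: 0.0851
```

```bash
python3 - <<'E'
from h import *
go([.4441,.213,.0700])
shot('scene','s5'); shot('top','t5')
im=cv2.imread('pics/s5.png')[150:290,160:300]; cv2.imwrite('pics/s5c.png',cv2.resize(im,None,fx=4.2,fy=4.2,interpolation=cv2.INTER_CUBIC))
print(proj('scene',[[.4441,.213,.087]]))
E
```

```text
t 7.0 pos [443.1 213.4 155.4] F [-0.4  -0.78 -0.59] w 85.1
shift [-0.4  1.4 85.4] turn [-0.24  0.02  0.01]
[[231.37354832 240.48136784]]
```

View pics/s5c.png

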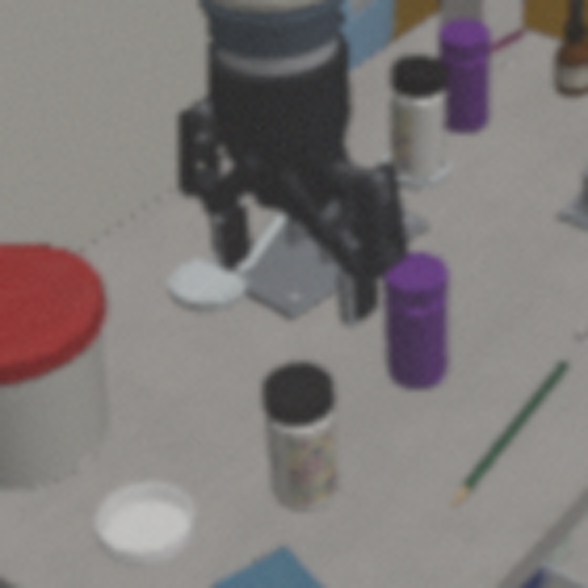

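View pics/t5.png

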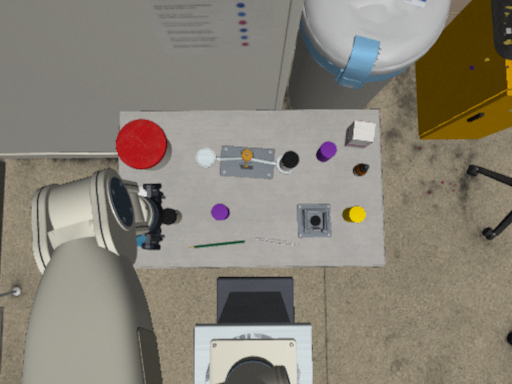

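The scene view shows the jaws centred over pot 1, cap at (231,243). The top view confirms pot 2 on the right pan, cap at (290,160).

Request:
move_arm --moves '[[[0,0,0],[0,1.4,25],85],[[0,0,0],[0,1.4,50],85],[[0,0,0],[0,1.4,70],85],[[0,0,0],[0,1.4,82],85],[[0,0,0],[0,1.4,85.5],60],[[0,0,0],[0,1.4,85.5],45],[[0,0,0],[0,1.4,85.5],40],[[0,0,0],[0,1.4,85.5],30],[[0,0,0],[0,1.4,85.5],30],[[0,0,0],[0,1.4,85.5],30]]'

```text
t: 8.1
ee_pos: [0.4457, 0.2129, 0.0716]
eef_rot: [-2.223, -2.219, 0.001]
contact_force: [-0.6, -1.5, 7.0]
gripper_width: 0.0412
```

```bash
python3 - <<'E'
from h import *
go([.603,.120,.135])
d=np.load('pics/t5.npy');W=world('top',d)
def blob(name,u,v,r,z0,z1):
    m=np.zeros(d.shape,bool); m[v-r:v+r+1,u-r:u+r+1]=1
    m&=(W[...,2]>z0)&(W[...,2]<z1); P=W[m]
    c,ra=cv2.minEnclosingCircle(P[:,:2].astype(np.float32)*1000); print(name,m.sum(),P.mean(0).round(4),np.round(c,1),ra, np.median(P[:,2]))
blob('potR',290,160,14,.1,.12); blob('panL',206,158,13,.015,.055)
E
```

```text
t 8.1 pos [445.7 212.9  71.6] F [-0.65 -1.46  7.02] w 41.2
shift [-92.6 157.4 -63.6] turn [-0.07 -0.   -0.09]
potR 232 [ 0.584  -0.1015  0.111 ] [ 584.6 -102.2] 21.775543212890625 0.11113619855244716
panL 333 [0.6033 0.1213 0.0379] [603.7 117.5] 31.717872619628906 0.037715256473625794
```

Request:
move_arm --moves '[[[0,0,0],[0,0,-5],30],[[0,0,0],[0,0,-20],30],[[0,0,0],[0,0,-40],30],[[0,0,0],[-12,20,-62],30],[[0,0,0],[-32,55,-62],30],[[0,0,0],[-52,90,-62],30],[[0,0,0],[-72,122,-62],30],[[0,0,0],[-87,148,-62],30],[[0,0,0],[-92.5,158,-62],30],[[0,0,0],[-92.5,158,-62],30],[[0,0,0],[-92.5,158,-62],30]]'

```text
t: 9.2
ee_pos: [0.6027, 0.1206, 0.1334]
eef_rot: [-2.222, -2.219, 0.002]
contact_force: [-0.9, 0.9, -0.9]
gripper_width: 0.0412
```

```bash
python3 - <<'E'
from h import *
go([.604,.1205,.107])
shot('scene','s6'); 
im=cv2.imread('pics/s6.png')[110:240,160:300]; cv2.imwrite('pics/s6c.png',cv2.resize(im,None,fx=5,fy=4.6,interpolation=cv2.INTER_CUBIC))
E
```

```text
t 9.2 pos [602.7 120.6 133.4] F [-0.87  0.94 -0.87] w 41.2
shift [-0.1  1.4 26.4] turn [-0.12 -0.02 -0.08]
```

View pics/s6c.png

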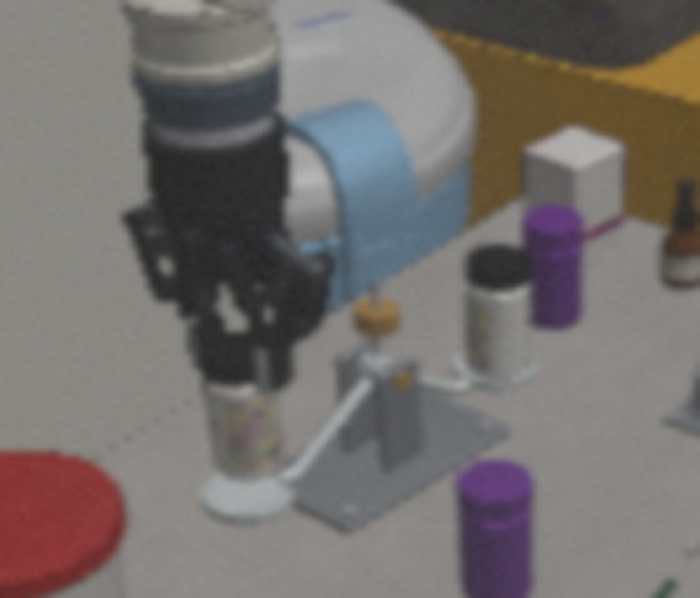

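Pot 1 hangs over the left pan: pan at about (210,218), pot underside at about (209,212).

Request:
move_arm --moves '[[[0,0,0],[0,1,8],30],[[0,0,0],[0,1,16],30],[[0,0,0],[0,1,20],30],[[0,0,0],[0,1,23],30],[[0,0,0],[0,1,26],30],[[0,0,0],[0,1,29],30],[[0,0,0],[0,1,30],30],[[0,0,0],[0,1,30],30],[[0,0,0],[0,1,30],30]]'

```text
t: 10.15
ee_pos: [0.6035, 0.1208, 0.1036]
eef_rot: [-2.221, -2.219, 0.002]
contact_force: [-0.0, -0.0, -0.3]
gripper_width: 0.0411
```

```bash
python3 - <<'E'
from h import *
go([.604,.1205,.107])
shot('scene','s7'); 
im=cv2.imread('pics/s7.png')[110:240,160:300]; cv2.imwrite('pics/s7c.png',cv2.resize(im,None,fx=5,fy=4.6,interpolation=cv2.INTER_CUBIC))
E
```

```text
t 10.15 pos [603.5 120.8 103.6] F [-0.01 -0.04 -0.25] w 41.1
shift [-0.3  0.5 -3.4] turn [-0.1  -0.02 -0.05]
```

View pics/s7c.png

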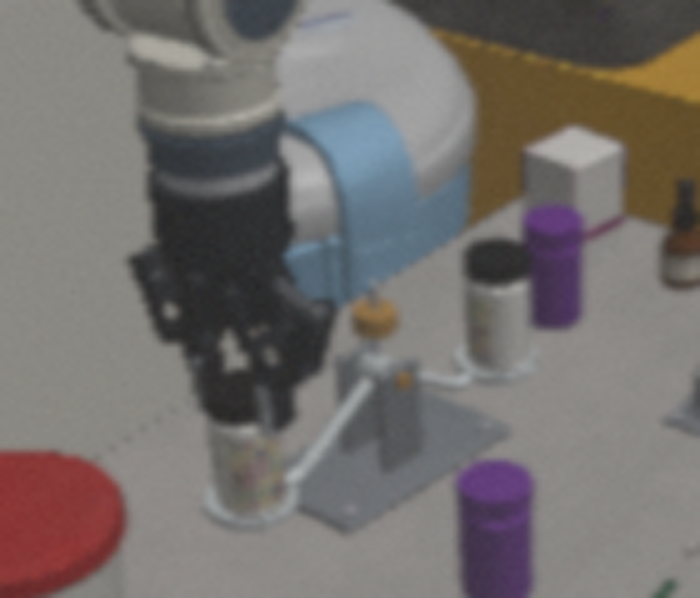

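Request:
move_arm --moves '[[[0,0,0],[0,0,0],44],[[0,0,0],[0,0,0],47],[[0,0,0],[0,0,0],55],[[0,0,0],[0,0,0],65],[[0,0,0],[0,0,0],75],[[0,0,0],[0,0,-8],82],[[0,0,0],[0,0,-30],85],[[0,0,0],[0,0,-60],85],[[0,0,0],[0,0,-85],85],[[0,0,0],[0,-30,-85],85],[[0,0,0],[0,-70,-85],85],[[0,0,0],[0,-110,-85],85]]'

```text
t: 11.4
ee_pos: [0.4925, 0.1208, 0.1893]
eef_rot: [-2.222, -2.219, 0.001]
contact_force: [0.0, -0.5, 2.0]
gripper_width: 0.0849
```

Request:
move_arm --moves '[[[0,0,0],[0,0,0],85],[[0,0,0],[0,0,0],85],[[0,0,0],[0,0,0],85]]'

```text
t: 11.7
ee_pos: [0.4936, 0.1208, 0.1899]
eef_rot: [-2.223, -2.22, -0.001]
contact_force: [-0.2, -0.2, -0.0]
gripper_width: 0.085
```

```bash
python3 - <<'E'
from h import *
go([.604,.1205,.19])
shot('scene','s8'); shot('top','t8')
im=cv2.imread('pics/s8.png')[110:240,160:300]; cv2.imwrite('pics/s8c.png',cv2.resize(im,None,fx=5,fy=4.6,interpolation=cv2.INTER_CUBIC))
d=np.load('pics/t8.npy');W=world('top',d)
m=(W[...,2]>.095)&(W[...,2]<.13)
for c in((.603,.119),(.585,-.1)):
    q=m&(np.hypot(W[...,0]-c[0],W[...,1]-c[1])<.032); P=W[q]; print(q.sum(),P.mean(0).round(4) if q.sum() else '')
E
```

```text
t 11.7 pos [493.6 120.8 189.9] F [-0.23 -0.22 -0.05] w 85.0
shift [-2.000e-01  1.104e+02 -1.000e-01] turn [ 0.02 -0.03 -0.07]
212 [0.6017 0.1194 0.1106]
249 [ 0.5837 -0.0973  0.1235]
```

View pics/s8c.png

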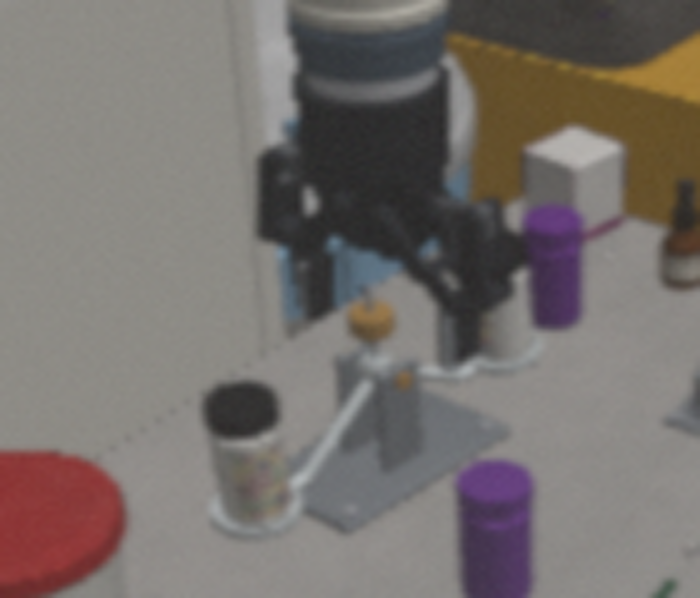

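View pics/t8.png

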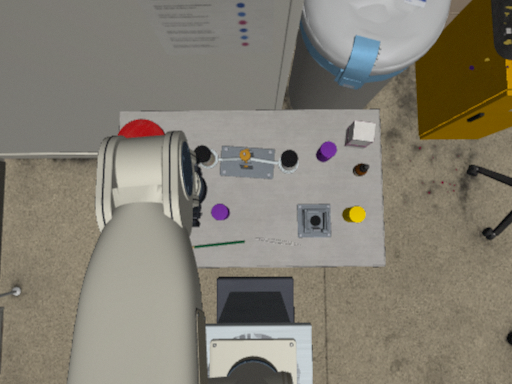

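The left pan, carrying pot 1, dropped to its stop: cap tops are at 110.6 mm left and 123.5 mm right. So pot 1 is the heavier. I'll grasp it with the tool tilted to match the pan's lean.

```bash
cat >> h.py <<'E'
a=np.radians(-4.8); bx=np.array([np.cos(a),np.sin(a),0])
RT=Ro.from_rotvec(-.06*bx).as_matrix()@Ro.from_euler('z',a).as_matrix()@RD
E
python3 - <<'E'
from h import *
ax=-RT[:,2]; top=np.array([.6022,.1194,.1106]); print(ax)
g=top-.0165*ax
go(g+.075*ax,RT); go(g,RT)
E
```

```text
[0.00501766 0.0597537  0.99820054]
t 11.8 pos [493.6 120.8 189.3] F [-0.92  0.52 -0.33] w 84.8
shift [  2.3 109.   20.2] turn [ 0.09 -3.46  4.72]
t 11.8 pos [493.6 120.8 189.3] F [-0.92  0.52 -0.33] w 84.8
shift [ -2.3 108.6  95.1] turn [ 0.09 -3.46  4.72]
```

Request:
move_arm --moves '[[[0,-1,1.5],[1,30,0],85],[[0,-2,3],[2,65,5],85],[[0,-3.4,4.7],[2,95,10],85],[[0,-3.4,4.7],[2.3,109,15],85],[[0,-3.4,4.7],[2.3,109,20],85],[[0,-3.4,4.7],[2.3,109,20],85]]'

```text
t: 12.4
ee_pos: [0.6016, 0.1228, 0.1677]
eef_rot: [2.282, 2.101, -0.069]
contact_force: [-0.3, -0.0, -0.2]
gripper_width: 0.0852
```

```bash
python3 - <<'E'
from h import *
ax=-RT[:,2]; top=np.array([.6022,.1194,.1106])
g=top-.0165*ax
go(g,RT)
shot('scene','s9')
im=cv2.imread('pics/s9.png')[110:240,160:300]; cv2.imwrite('pics/s9c.png',cv2.resize(im,None,fx=5,fy=4.6,interpolation=cv2.INTER_CUBIC))
E
```

```text
t 12.4 pos [601.6 122.8 167.7] F [-0.32 -0.01 -0.18] w 85.2
shift [ 0.   1.  73.7] turn [-0.08 -0.06  0.06]
```

View pics/s9c.png

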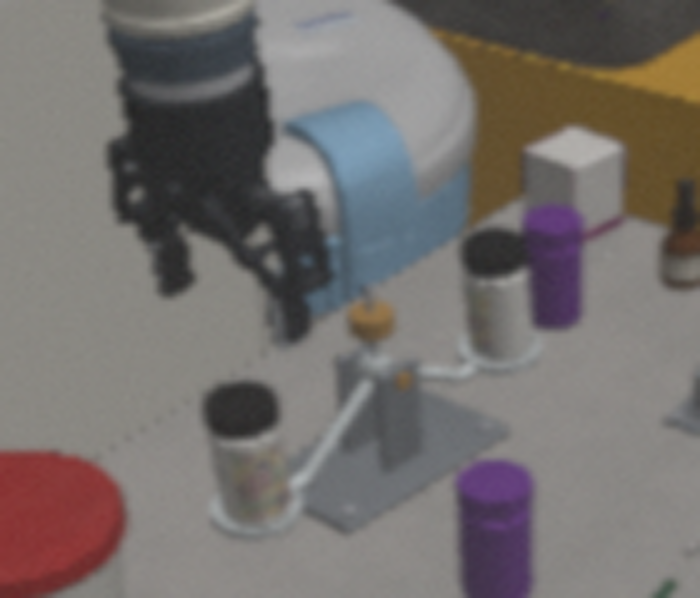

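The balance is clear of the arm, with left down (cap at about (209,199)) and right up (cap at about (259,165)). I'll descend along the pot axis.

Request:
move_arm --moves '[[[0,0,0],[0,0.5,20],85],[[0,0,0],[0,0.5,40],85],[[0,0,0],[0,0.5,60],85],[[0,0,0],[0,0.5,70],85],[[0,0,0],[0,0.5,74],65],[[0,0,0],[0,0.5,74],50],[[0,0,0],[0,0.5,74],44],[[0,0,0],[0,0.5,74],35],[[0,0,0],[0,0.5,74],30],[[0,0,0],[0,0.5,74],30],[[0,0,0],[0,0.5,74],30]]'

```text
t: 13.55
ee_pos: [0.6021, 0.1186, 0.0961]
eef_rot: [2.281, 2.1, -0.065]
contact_force: [-0.4, 0.5, 6.5]
gripper_width: 0.041
```

```bash
python3 - <<'E'
from h import *
go([0.603,.125,.18],RD)
shot('scene','s10')
im=cv2.imread('pics/s10.png')[110:240,160:300]; cv2.imwrite('pics/s10c.png',cv2.resize(im,None,fx=5,fy=4.6,interpolation=cv2.INTER_CUBIC))
E
```

```text
t 13.55 pos [602.1 118.6  96.1] F [-0.36  0.49  6.51] w 41.0
shift [  1.6   0.5 -84.2] turn [-0.04  3.35 -4.74]
```

View pics/s10c.png

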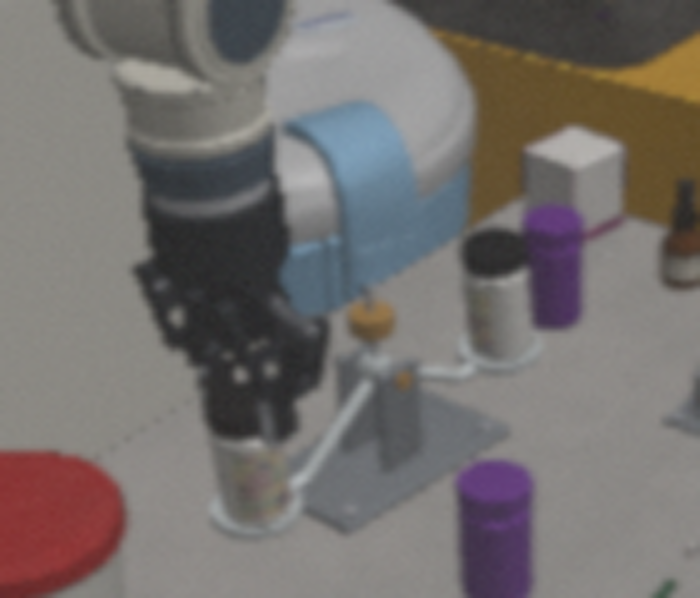

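Request:
move_arm --moves '[[[0,0,0],[0.5,0,-1.5],30],[[0,0,0],[1,0,-3],30],[[0,0,0],[1.6,0,-4.5],30],[[0,0,0],[2.2,0,-6],30],[[0,0,0],[2.8,0,-7.5],30],[[0,0,0],[3.4,0,-9],30],[[0,0,0],[4,0,-10.5],30],[[0,0,0],[4.5,0,-12],30],[[0,0,0],[5,0,-13.5],30],[[0,0,0],[5,0,-15.5],30],[[0,0,0],[5,0,-18],30],[[0,0,0],[5,0,-22],30]]'

```text
t: 14.8
ee_pos: [0.6024, 0.1248, 0.1178]
eef_rot: [2.281, 2.1, -0.065]
contact_force: [0.2, 0.1, -0.5]
gripper_width: 0.0413
```

```bash
python3 - <<'E'
from h import *
go([0.603,.125,.24],RD)
shot('scene','s11')
im=cv2.imread('pics/s11.png')[110:240,160:300]; cv2.imwrite('pics/s11c.png',cv2.resize(im,None,fx=5,fy=4.6,interpolation=cv2.INTER_CUBIC))
E
```

```text
t 14.8 pos [602.4 124.8 117.8] F [ 0.15  0.12 -0.52] w 41.3
shift [  -6.9    0.7 -122. ] turn [-0.07  3.35 -4.75]
```

View pics/s11c.png

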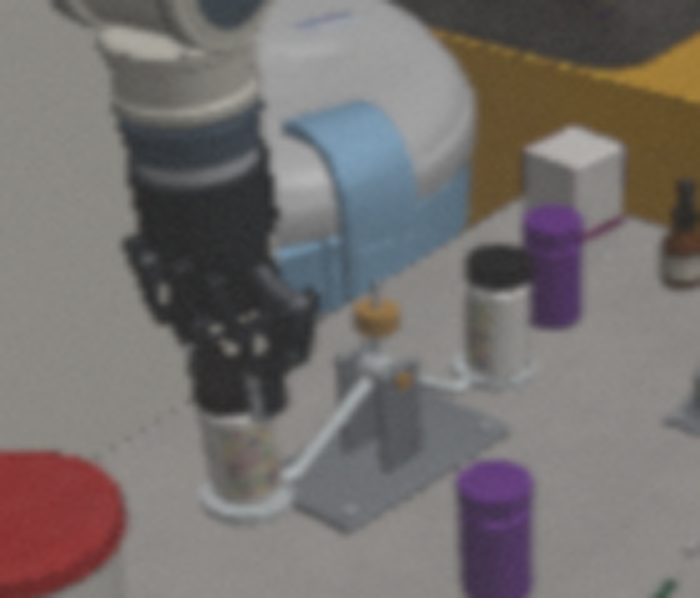

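The lighter pot has settled on the low right pan, cap at (260,168). I'll carry pot 1 up and around toward the holder.

```bash
python3 - <<'E'
from h import *
go([.560,.125,.18]);go([.48,.09,.18]);go([.445,-.08,.18]); go([.432,-.173,.165])
E
```

```text
t 14.85 pos [602.8 124.9 118.7] F [ 0.02  1.03 -0.47] w 41.4
shift [ -7.  -42.5 -61.1] turn [-0.    3.34 -4.75]
t 14.85 pos [602.8 124.9 118.7] F [ 0.02  1.03 -0.47] w 41.4
shift [ -48.4 -119.3  -58.9] turn [-0.    3.34 -4.75]
t 14.85 pos [602.8 124.9 118.7] F [ 0.02  1.03 -0.47] w 41.4
shift [-220.5 -140.2  -48.9] turn [-0.    3.34 -4.75]
t 14.85 pos [602.8 124.9 118.7] F [ 0.02  1.03 -0.47] w 41.4
shift [-313.2 -145.5  -28.5] turn [-0.    3.34 -4.75]
```

Request:
move_arm --moves '[[[0,0,0],[0,0,-20],30],[[0,0.5,-0.5],[-3,-12,-42],30],[[0,1.5,-2],[-7,-42,-61],30],[[0,2.5,-3.5],[-25,-80,-61],30],[[0,3.34,-4.75],[-48,-119,-60],30],[[0,3.34,-4.75],[-85,-126,-57],30],[[0,3.34,-4.75],[-130,-130,-54],30],[[0,3.34,-4.75],[-175,-135,-51],30],[[0,3.34,-4.75],[-220,-140,-49],30],[[0,3.34,-4.75],[-265,-143,-40],30],[[0,3.34,-4.75],[-300,-145,-33],30],[[0,3.34,-4.75],[-313,-145.5,-28.5],30]]'

```text
t: 16.05
ee_pos: [0.4315, -0.1756, 0.165]
eef_rot: [2.224, 2.218, -0.001]
contact_force: [0.5, 0.3, -0.8]
gripper_width: 0.0413
```

Request:
move_arm --moves '[[[0,0,0],[0,0,0],30],[[0,0,0],[0,0,0],30]]'

```text
t: 16.25
ee_pos: [0.4315, -0.1752, 0.165]
eef_rot: [2.225, 2.217, -0.0]
contact_force: [-0.3, 0.6, -0.6]
gripper_width: 0.0412
```

```bash
python3 - <<'E'
from h import *
go([.432,-.173,.165])
shot('scene','s12');shot('top','t12')
im=cv2.imread('pics/s12.png')[110:240,240:380]; cv2.imwrite('pics/s12c.png',cv2.resize(im,None,fx=5,fy=4.6,interpolation=cv2.INTER_CUBIC))
im=cv2.imread('pics/t12.png')[150:270,240:380]; cv2.imwrite('pics/t12c.png',cv2.resize(im,None,fx=5,fy=5,interpolation=cv2.INTER_CUBIC))
print(proj('scene',[[.4305,-.173,.045],[.4305,-.173,.0915]]))
E
```

```text
t 16.25 pos [ 431.5 -175.2  165. ] F [-0.32  0.63 -0.57] w 41.2
shift [2.2 0.5 0. ] turn [ 0.01  0.02 -0.2 ]
[[312.68986684 187.68193588]
 [313.54158793 175.18906248]]
```

View pics/s12c.png

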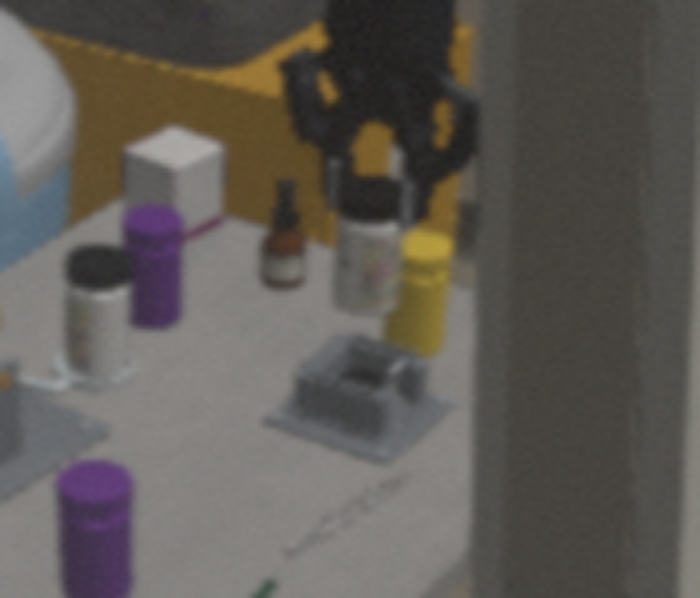

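View pics/t12c.png

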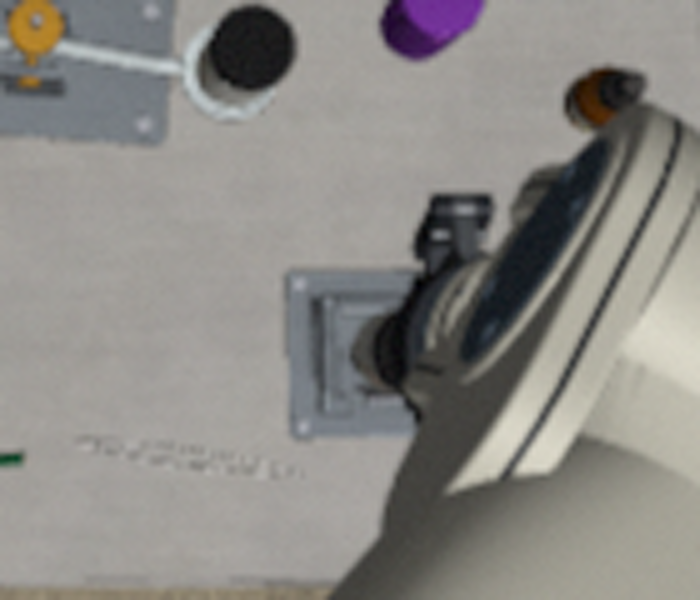

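```bash
cat >> h.py <<'E'
from scipy.optimize import least_squares
def cyl(cam,f,c,z0,z1,r=.0205,rad=.035):
    W=world(cam,np.load(f'pics/{f}.npy')); m=(np.hypot(W[...,0]-c[0],W[...,1]-c[1])<rad)&(W[...,2]>z0)&(W[...,2]<z1)
    P=W[m]; zc=(z0+z1)/2
    fun=lambda q:np.hypot(P[:,0]-q[0]-q[2]*(P[:,2]-zc),P[:,1]-q[1]-q[3]*(P[:,2]-zc))-r
    s=least_squares(fun,[c[0],c[1],0,0],loss='soft_l1',f_scale=.002); print(f,m.sum(),(s.x[:2]*1e3).round(1),'tilt',s.x[2:].round(3),'res',np.median(abs(s.fun)))
    return s.x
E
python3 - <<'E'
from h import *
for n,c in(('pot2',(.447,-.0135)),('pot1',(.444,.212)),('purp',(.454,.08)),('purp2',(.613,-.2025)),('yel',(.4447,-.271))):
    print(n); cyl('scene','s1' if n!='pot2' else 'scene0',c,.012,.066)
cyl('scene','s12',(.4315,-.175),.105,.150)
cyl('top','t12',(.4315,-.175),.105,.150)
W=world('top',np.load('pics/t12.npy'))
for n in('scene0','s1'):
  W=world('scene',np.load(f'pics/{n}.npy'))
  m=(abs(W[...,0]-.43)<.05)&(abs(W[...,1]+.173)<.05)&(W[...,2]>.041)&(W[...,2]<.049)
  P=W[m];print(n,m.sum(),P.min(0),P.max(0),P.mean(0))
E
```

```text
pot2
scene0 209 [449.8 -10.3] tilt [ 0.003 -0.011] res 0.0009715965645358156
pot1
s1 256 [445.7 215.9] tilt [ 0.002 -0.005] res 0.000730353147450678
purp
s1 218 [456.3  83.4] tilt [ 0.011 -0.   ] res 0.00087295842527098
purp2
s1 118 [ 616.4 -199.3] tilt [ 0.028 -0.016] res 0.0012404376691442804
yel
s1 169 [ 447.5 -268.9] tilt [ 0.004 -0.013] res 0.0010924736959775742
s12 172 [ 432.6 -168.5] tilt [-0.001  0.02 ] res 0.0009589786864700068
t12 38 [ 430.3 -171. ] tilt [-0.001  0.001] res 9.632682934854718e-05
scene0 74 [ 0.40505747 -0.20170946  0.04108166] [ 0.46215078 -0.13494978  0.04887412] [ 0.43671163 -0.16919923  0.0436459 ]
s1 57 [ 0.4052049  -0.20275563  0.04112941] [ 0.46215674 -0.13718     0.04829326] [ 0.43664349 -0.1683812   0.04384421]
```

```bash
python3 - <<'E'
from h import *
W=world('top',np.load('pics/top0.npy'))
print(proj('top',[[.4305,-.173,.045],[.4305,-.173,.03],[.4305,-.173,.008]]))
z=W[...,2]; 
m=(abs(W[...,0]-.43)<.05)&(abs(W[...,1]+.173)<.05)&(z>.038)&(z<.05)
# per row extents of wall-tops in y
for v in range(212,234,2):
    q=np.where(m[v])[0]; print(v,q.min(),q.max(),(W[v,q.min(),1]*1e3).round(1),(W[v,q.max(),1]*1e3).round(1)) if len(q) else None
im=cv2.imread('pics/top0.png')[203:239,296:334]
for p,c in ((proj('top',[[.4305+a,-.173+b,.045] for a,b in((.02225,.02225),(.02225,-.02225),(-.02225,-.02225),(-.02225,.02225))]),0),):
    big=cv2.resize(im,None,fx=16,fy=16,interpolation=cv2.INTER_CUBIC)
    q=((p-[296,203]+.5)*16).astype(int); cv2.polylines(big,[q],True,(0,0,255),1)
cv2.imwrite('pics/hb.png',big)
E
```

```text
[[316.11572084 220.26957349]
 [315.25158695 220.2820264 ]
 [314.02920414 220.29964198]]
212 305 327 -144.0 -201.8
214 305 327 -143.6 -202.2
216 305 327 -143.0 -202.2
218 305 326 -143.5 -199.9
220 305 327 -143.3 -202.0
222 305 327 -143.3 -201.7
224 305 327 -143.1 -201.6
226 305 328 -142.9 -204.8
228 305 328 -142.6 -204.2
230 306 327 -146.3 -202.2
232 305 327 -143.5 -202.0
```

View pics/hb.png

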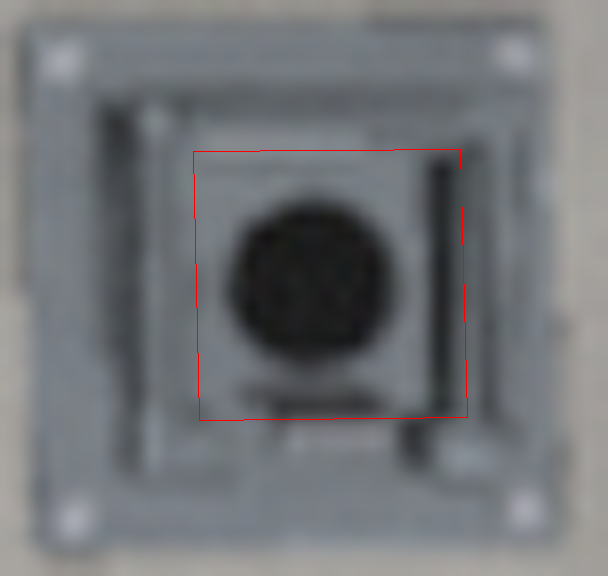

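Over the holder, the pot measures (430.2,−171.2) mm in the shared camera frame and the well axis (430.5,−172.8). I'll shift by −1.7 mm in y and +1 mm in x, away from the leaf, and descend.

Request:
move_arm --moves '[[[0,0,0],[-1.7,1.2,5],30],[[0,0,0],[-1.7,1.2,15],30],[[0,0,0],[-1.7,1.2,25],30],[[0,0,0],[-1.7,1.2,33],30],[[0,0,0],[-1.7,1.2,38],30],[[0,0,0],[-1.7,1.2,38],30],[[0,0,0],[-1.7,1.2,38],30]]'

```text
t: 17.05
ee_pos: [0.4329, -0.1763, 0.1272]
eef_rot: [2.223, 2.219, -0.0]
contact_force: [-0.1, -0.5, -1.2]
gripper_width: 0.0415
```

```bash
python3 - <<'E'
from h import *
go([.432,-.173,.165])
shot('scene','s13');shot('top','t13')
im=cv2.imread('pics/s13.png')[140:220,280:360]; cv2.imwrite('pics/s13c.png',cv2.resize(im,None,fx=7,fy=7,interpolation=cv2.INTER_CUBIC))
im=cv2.imread('pics/t13.png')[190:250,290:350]; cv2.imwrite('pics/t13c.png',cv2.resize(im,None,fx=10,fy=10,interpolation=cv2.INTER_CUBIC))
cyl('scene','s13',(.4315,-.171),.062,.11)
cyl('top','t13',(.4315,-.173),.062,.11)
E
```

```text
t 17.05 pos [ 432.9 -176.3  127.2] F [-0.14 -0.47 -1.22] w 41.5
shift [  3.3  -0.9 -37.8] turn [ 0.02  0.03 -0.11]
s13 173 [ 434.2 -169.3] tilt [-0.004  0.013] res 0.00110068559419391
t13 37 [ 431.6 -172.7] tilt [-0.002  0.007] res 0.00011444962603048003
```

View pics/s13c.png

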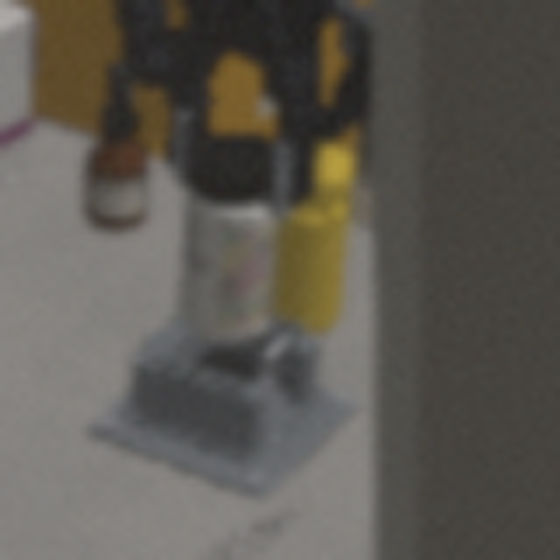

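View pics/t13c.png

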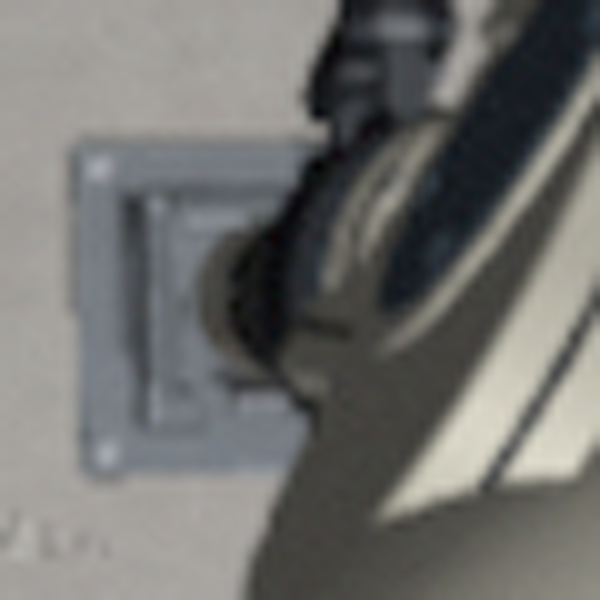

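Pot sits centred over the mouth: about (431.6,−172.6) mm, underside about 55 mm up. I'll press in slowly.

Request:
move_arm --moves '[[[0,0,0],[0,0,2],30],[[0,0,0],[0,0,4],30],[[0,0,0],[0,0,6],30],[[0,0,0],[0,0,7],30],[[0,0,0],[0,0,8],30],[[0,0,0],[0,0,8],30]]'

```text
t: 17.75
ee_pos: [0.4331, -0.1764, 0.1194]
eef_rot: [2.223, 2.219, 0.0]
contact_force: [-0.1, 0.4, -1.5]
gripper_width: 0.041
```

Request:
move_arm --moves '[[[0,0,0],[0,0,1],30],[[0,0,0],[0,0,2],30],[[0,0,0],[0,0,3],30],[[0,0,0],[0,0,3],30]]'

```text
t: 18.15
ee_pos: [0.433, -0.1763, 0.1162]
eef_rot: [2.223, 2.219, -0.0]
contact_force: [-0.7, -0.1, -1.0]
gripper_width: 0.0412
```

Request:
move_arm --moves '[[[0,0,0],[0,0,1],30],[[0,0,0],[0,0,2],30],[[0,0,0],[0,0,3],30],[[0,0,0],[0,0,3],30]]'

```text
t: 18.55
ee_pos: [0.4329, -0.1763, 0.1131]
eef_rot: [2.223, 2.219, -0.0]
contact_force: [-0.3, -0.6, -0.7]
gripper_width: 0.0412
```

```bash
python3 - <<'E'
from h import *
go([.432,-.173,.165])
shot('scene','s14')
im=cv2.imread('pics/s14.png')[140:220,280:360]; cv2.imwrite('pics/s14c.png',cv2.resize(im,None,fx=7,fy=7,interpolation=cv2.INTER_CUBIC))
E
```

```text
t 18.55 pos [ 432.9 -176.3  113.1] F [-0.31 -0.61 -0.66] w 41.2
shift [  3.2  -0.9 -51.9] turn [ 0.02  0.03 -0.11]
```

View pics/s14c.png

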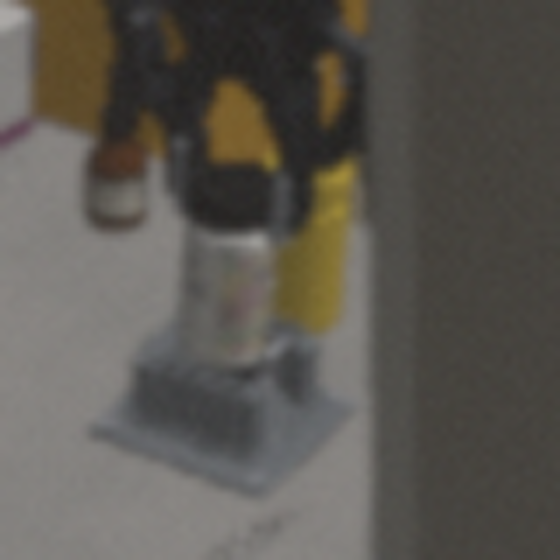

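The pot is entering the mouth cleanly, with its lower edge behind the front wall at about (313,191).

Request:
move_arm --moves '[[[0,0,0],[0,0,1],30],[[0,0,0],[0,0,2],30],[[0,0,0],[0,0,3],30],[[0,0,0],[0,0,3],30]]'

```text
t: 19.0
ee_pos: [0.433, -0.1764, 0.1103]
eef_rot: [2.223, 2.219, 0.0]
contact_force: [-0.8, 0.5, 3.7]
gripper_width: 0.0412
```

Request:
move_arm --moves '[[[0,0,0],[0,0,1],30],[[0,0,0],[0,0,2],30],[[0,0,0],[0,0,2],30]]'

```text
t: 19.3
ee_pos: [0.4332, -0.1766, 0.1089]
eef_rot: [2.222, 2.218, -0.0]
contact_force: [-2.3, 0.0, 8.9]
gripper_width: 0.0414
```

Request:
move_arm --moves '[[[0,0,0],[0,0,1],30],[[0,0,0],[0,0,1],30]]'

```text
t: 19.5
ee_pos: [0.4332, -0.1768, 0.1086]
eef_rot: [2.221, 2.217, -0.0]
contact_force: [-3.7, 0.4, 10.6]
gripper_width: 0.0414
```

Request:
move_arm --moves '[[[0,0,0],[0,0,1],30],[[0,0,0],[0,0,1],30]]'

```text
t: 19.7
ee_pos: [0.4332, -0.1769, 0.1083]
eef_rot: [2.221, 2.216, -0.0]
contact_force: [-4.2, 1.2, 11.9]
gripper_width: 0.0414
```

Request:
move_arm --moves '[[[0,0,0],[0,0,1],30],[[0,0,0],[0,0,1],30]]'

```text
t: 19.9
ee_pos: [0.4332, -0.1771, 0.1082]
eef_rot: [2.22, 2.216, -0.001]
contact_force: [-5.2, 0.7, 12.2]
gripper_width: 0.0412
```

Request:
move_arm --moves '[[[0,0,0],[0,-0.5,-0.5],30],[[0,0,0],[0,-1,-0.5],30],[[0,0,0],[0,-1.5,-0.5],30],[[0,0,0],[0,-1.5,-0.5],30]]'

```text
t: 20.3
ee_pos: [0.4315, -0.1769, 0.1084]
eef_rot: [2.22, 2.216, -0.001]
contact_force: [0.2, -0.3, -1.1]
gripper_width: 0.0411
```

```bash
python3 - <<'E'
from h import *
go([.432,-.173,.165]); print(env.get_obs()['torque'])
shot('scene','s15'); shot('top','t15')
im=cv2.imread('pics/s15.png')[140:220,280:360]; cv2.imwrite('pics/s15c.png',cv2.resize(im,None,fx=7,fy=7,interpolation=cv2.INTER_CUBIC))
cyl('scene','s15',(.434,-.170),.055,.095)
cyl('top','t15',(.4315,-.173),.05,.095)
E
```

```text
t 20.3 pos [ 431.5 -176.9  108.4] F [ 0.2  -0.3  -1.09] w 41.1
shift [  3.7   0.7 -56.6] turn [ 0.17  0.21 -0.11]
[ 0.02874308 -0.00432863 -0.00279046]
s15 140 [ 432.9 -170.5] tilt [-0.015  0.03 ] res 0.0011416370215180105
t15 41 [ 429.1 -173.3] tilt [ 0.114 -0.014] res 0.0006635428837212659
```

View pics/s15c.png

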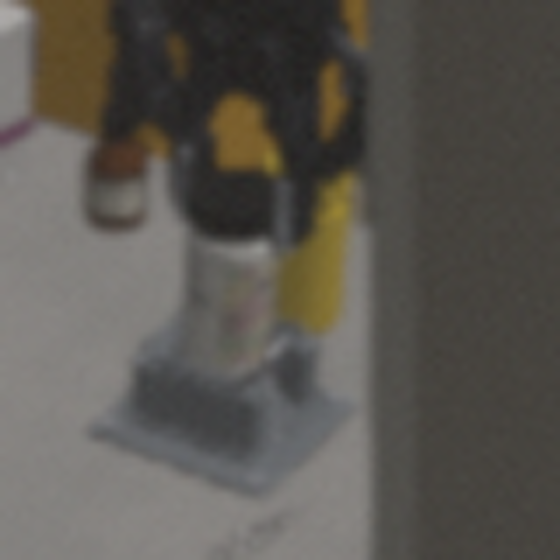

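Easing 1.7 mm toward −x removed the side load, so the pot had been riding on the +x flare. I'll carry on down.

Request:
move_arm --moves '[[[0,0,0],[0,0,1],30],[[0,0,0],[0,0,2],30],[[0,0,0],[0,0,2],30]]'

```text
t: 20.7
ee_pos: [0.4318, -0.177, 0.1063]
eef_rot: [2.22, 2.216, -0.0]
contact_force: [1.1, 0.3, -0.5]
gripper_width: 0.0415
```

Request:
move_arm --moves '[[[0,0,0],[0,0,1],30],[[0,0,0],[0,0,2],30],[[0,0,0],[0,0,2],30]]'

```text
t: 21.0
ee_pos: [0.432, -0.1771, 0.1044]
eef_rot: [2.22, 2.216, -0.0]
contact_force: [1.3, 0.1, 2.1]
gripper_width: 0.0414
```

Request:
move_arm --moves '[[[0,0,0],[0,0,1],30],[[0,0,0],[0,0,1],30],[[0,0,0],[0,0,1],30]]'

```text
t: 21.3
ee_pos: [0.4321, -0.1772, 0.1035]
eef_rot: [2.22, 2.215, -0.0]
contact_force: [0.1, 0.4, 3.9]
gripper_width: 0.0413
```

Request:
move_arm --moves '[[[0,0,0],[0,0,1],30],[[0,0,0],[0,0,1],30],[[0,0,0],[0,0,1],30]]'

```text
t: 21.6
ee_pos: [0.4321, -0.1773, 0.1028]
eef_rot: [2.219, 2.215, -0.0]
contact_force: [-0.2, 0.9, 6.0]
gripper_width: 0.0414
```

Request:
move_arm --moves '[[[0,0,0],[0,0,1],30],[[0,0,0],[0,0,1],30],[[0,0,0],[0,0,1],30]]'

```text
t: 21.9
ee_pos: [0.4321, -0.1773, 0.102]
eef_rot: [2.219, 2.215, -0.0]
contact_force: [-0.3, -0.4, 7.0]
gripper_width: 0.0411
```

Request:
move_arm --moves '[[[0,0,0],[0,0,1],30],[[0,0,0],[0,0,1],30],[[0,0,0],[0,0,1],30]]'

```text
t: 22.2
ee_pos: [0.4321, -0.1774, 0.1012]
eef_rot: [2.219, 2.215, -0.0]
contact_force: [-0.3, 0.9, 7.2]
gripper_width: 0.0413
```

Request:
move_arm --moves '[[[0,0,0],[0,0,1],30],[[0,0,0],[0,0,1],30],[[0,0,0],[0,0,1],30]]'

```text
t: 22.5
ee_pos: [0.4321, -0.1775, 0.1005]
eef_rot: [2.219, 2.214, -0.0]
contact_force: [-1.2, 0.3, 6.8]
gripper_width: 0.0413
```

Request:
move_arm --moves '[[[0,0,0],[0.4,0,1],30],[[0,0,0],[0.4,0,1.5],30],[[0,0,0],[0.4,0,1.5],30]]'

```text
t: 22.8
ee_pos: [0.4321, -0.1772, 0.0992]
eef_rot: [2.219, 2.214, -0.001]
contact_force: [-0.7, 0.3, 6.3]
gripper_width: 0.0411
```

Request:
move_arm --moves '[[[0,0,0],[0.3,0,1],30],[[0,0,0],[0.3,0,1.5],30],[[0,0,0],[0.3,0,1.5],30]]'

```text
t: 23.1
ee_pos: [0.4321, -0.1773, 0.0983]
eef_rot: [2.218, 2.213, -0.002]
contact_force: [-2.5, -0.2, 12.1]
gripper_width: 0.0411
```

Request:
move_arm --moves '[[[0,0,0],[0,0,0.7],30],[[0,0,0],[0,0,1],30],[[0,0,0],[0,0,1],30]]'

```text
t: 23.4
ee_pos: [0.4322, -0.1775, 0.098]
eef_rot: [2.217, 2.212, -0.002]
contact_force: [-2.6, 1.2, 12.5]
gripper_width: 0.0413
```

```bash
python3 - <<'E'
from h import *
go([.432,-.173,.165]); print(env.get_obs()['torque'])
shot('scene','s16'); shot('top','t16')
im=cv2.imread('pics/s16.png')[140:220,280:360]; cv2.imwrite('pics/s16c.png',cv2.resize(im,None,fx=7,fy=7,interpolation=cv2.INTER_CUBIC))
cyl('scene','s16',(.434,-.170),.055,.09)
W=world('scene',np.load('pics/s16.npy'))
E
```

```text
t 23.4 pos [ 432.2 -177.5   98. ] F [-2.65  1.16 12.53] w 41.3
shift [  4.    0.2 -67. ] turn [ 0.33  0.44 -0.13]
[ 0.21025878  0.55051121 -0.02811566]
s16 125 [ 433.5 -171.3] tilt [0.004 0.045] res 0.0011046844645055676
```

View pics/s16c.png

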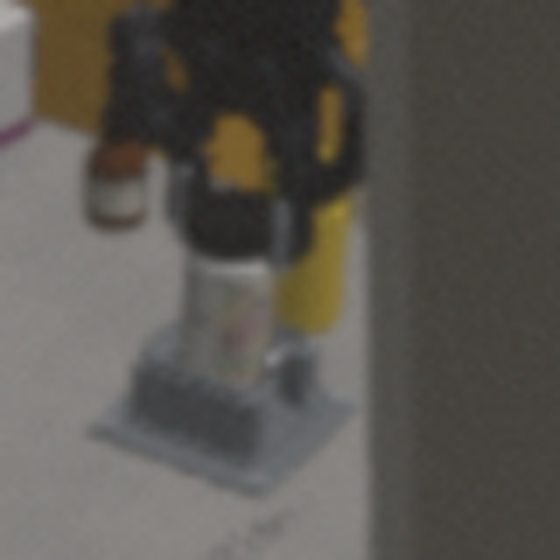

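Request:
move_arm --moves '[[[0,0,0],[0.3,0,1],30],[[0,0,0],[0.3,0,1.5],30],[[0,0,0],[0.3,0,1.5],30]]'

```text
t: 23.8
ee_pos: [0.4322, -0.1775, 0.0975]
eef_rot: [2.217, 2.211, -0.003]
contact_force: [-3.6, 0.2, 15.7]
gripper_width: 0.0413
```

Between the last readings 0.5 mm more added about 3 N, which is the 6 N/mm well spring. So the pot is hard on the stop, and its depth fits the ~30 mm stop height the camera saw. I'll relax the push and release.

Request:
move_arm --moves '[[[0,0,0],[0,0,0.3],30],[[0,0,0],[0,0,0.3],44],[[0,0,0],[0,0,0],46],[[0,0,0],[0,0,0],52],[[0,0,0],[0,0,0],60],[[0,0,0],[0,0,0],70],[[0,0,0],[0,0,0],80],[[0,0,0],[0,0,-10],85],[[0,0,0],[0,0,-30],85],[[0,0,0],[0,0,-60],85],[[0,0,0],[0,0,-90],85],[[0,0,0],[0,0,-90],85]]'

```text
t: 25.0
ee_pos: [0.4331, -0.1776, 0.1917]
eef_rot: [2.212, 2.207, -0.001]
contact_force: [0.7, -0.8, 0.3]
gripper_width: 0.0853
```

Request:
move_arm --moves '[[[0,0,0],[30,-20,-10],85],[[0,0,0],[70,-40,-20],85],[[0,0,0],[110,-60,-20],85],[[0,0,0],[150,-60,-20],85],[[0,0,0],[190,-60,-20],85],[[0,0,0],[230,-60,-20],85],[[0,0,0],[260,-60,-20],85],[[0,0,0],[260,-60,-20],85]]'

```text
t: 25.8
ee_pos: [0.3728, 0.0855, 0.2078]
eef_rot: [2.208, 2.212, 0.0]
contact_force: [1.1, 0.7, -0.5]
gripper_width: 0.085
```

```bash
python3 - <<'E'
from h import *
go([.432,-.173,.165])
shot('scene','s17'); shot('top','t17')
im=cv2.imread('pics/s17.png')[110:240,200:340]; cv2.imwrite('pics/s17c.png',cv2.resize(im,None,fx=5,fy=4.6,interpolation=cv2.INTER_CUBIC))
W=world('top',np.load('pics/t17.npy'))
m=(np.hypot(W[...,0]-.431,W[...,1]+.173)<.035)&(W[...,2]>.1)&(W[...,2]<.14)
P=W[m]; print(m.sum(),P.mean(0),np.median(P[:,2]))
A=np.c_[P[:,:2]-P[:,:2].mean(0),np.ones(len(P))];print('tilt',np.linalg.lstsq(A,P[:,2],rcond=None)[0])
W=world('scene',np.load('pics/s17.npy'))
m=(np.hypot(W[...,0]-.433,W[...,1]+.170)<.035)&(W[...,2]>.1)&(W[...,2]<.14);P=W[m];print(m.sum(),np.percentile(P[:,2],[50,80,95]))
cyl('scene','s17',(.433,-.170),.055,.09)
E
```

```text
t 25.8 pos [372.8  85.5 207.8] F [ 1.11  0.66 -0.47] w 85.0
shift [-258.1   58.1   46.5] turn [0.67 0.67 0.11]
242 [ 0.43062981 -0.17324775  0.1157696 ] 0.11605561641968966
tilt [-0.015534   -0.05692064  0.1157696 ]
58 [0.11353731 0.11517629 0.1166591 ]
s17 112 [ 433.8 -170.9] tilt [-0.021  0.049] res 0.0009306888880067747
```

View pics/s17c.png

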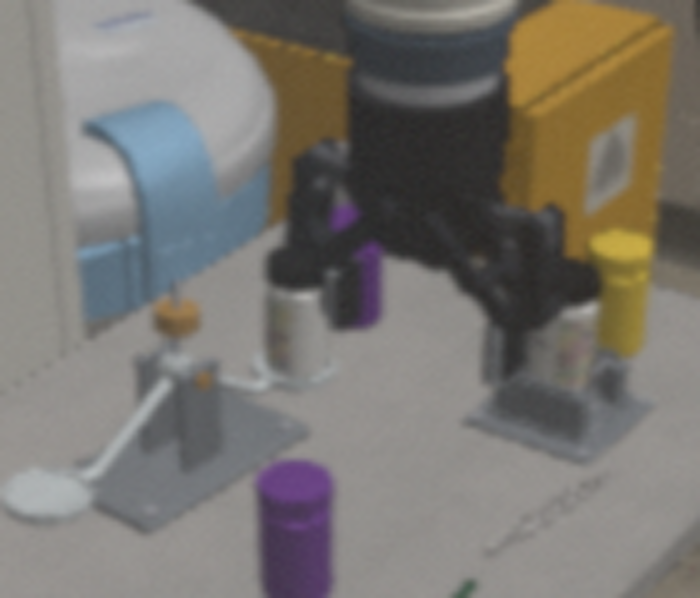

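View pics/t17.png

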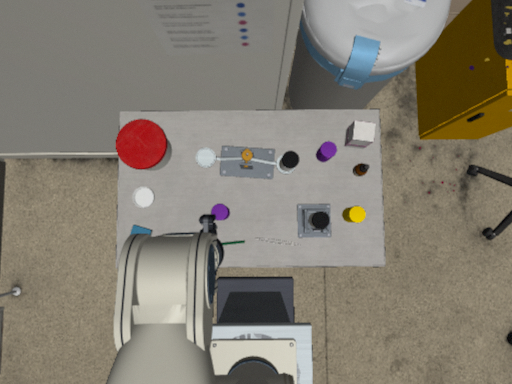

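The pot is in the holder: cap at (320,219) in the top view, cap top about 115–116 mm up. It leans about 0.05 rad toward +y. I'll regrip it with the jaws along y to set it upright, and press it home again to be sure.

```bash
cat >> h.py <<'E'
RY=np.array([[-1,0,0],[0,1,0],[0,0,-1.]])
E
python3 - <<'E'
from h import *
go([.4318,-.1725,.20],RY); print(env.get_obs()['joints'].round(2))
E
```

```text
t 25.9 pos [373.2  83.2 207.7] F [-0.32  0.12 -0.25] w 85.2
shift [-255.6   58.5   11.6] turn [-5.000e-02  1.090e+00 -8.999e+01]
[ 0.01 -0.02 -0.4   1.18 -0.01  1.58]
```

Request:
move_arm --moves '[[[0,0,-8],[-15,10,0],85],[[0,0,-16],[-40,20,0],85],[[0,0,-24],[-70,30,0],85],[[0,0,-32],[-100,40,0],85],[[0,0,-40],[-130,50,0],85],[[0,0,-48],[-160,58.5,0],85],[[0,0,-56],[-190,58.5,0],85],[[0,0,-64],[-215,58.5,0],85],[[0,0,-72],[-240,58.5,0],85],[[0,0,-80],[-255.5,58.5,5],85],[[0,0,-88],[-255.5,58.5,11],85],[[0,1,-90],[-255.5,58.5,11],85]]'

```text
t: 27.1
ee_pos: [0.4305, -0.1741, 0.1999]
eef_rot: [0.003, -3.141, 0.001]
contact_force: [0.6, -0.8, -0.4]
gripper_width: 0.0847
```

Request:
move_arm --moves '[[[0,0,0],[0,0,0],85],[[0,0,0],[0,0,0],85]]'

```text
t: 27.3
ee_pos: [0.43, -0.1751, 0.1997]
eef_rot: [-0.001, -3.14, 0.002]
contact_force: [0.5, 0.2, 0.5]
gripper_width: 0.0851
```

```bash
python3 - <<'E'
from h import *
go([.4318,-.1725,.099],RY)
shot('scene','s18');shot('top','t18')
im=cv2.imread('pics/s18.png')[110:220,260:370]; cv2.imwrite('pics/s18c.png',cv2.resize(im,None,fx=5.4,fy=5.4,interpolation=cv2.INTER_CUBIC))
print(proj('scene',[[.4318,-.1725+s,.18] for s in(-.05,0,.05)]))
E
```

```text
t 27.3 pos [ 430.  -175.1  199.7] F [0.47 0.22 0.51] w 85.1
shift [ -1.9   2.7 100.7] turn [-0.06 -0.07 -0.05]
[[322.93752943 143.6688656 ]
 [314.79922805 149.90626198]
 [306.20637417 156.49203868]]
```

View pics/s18c.png

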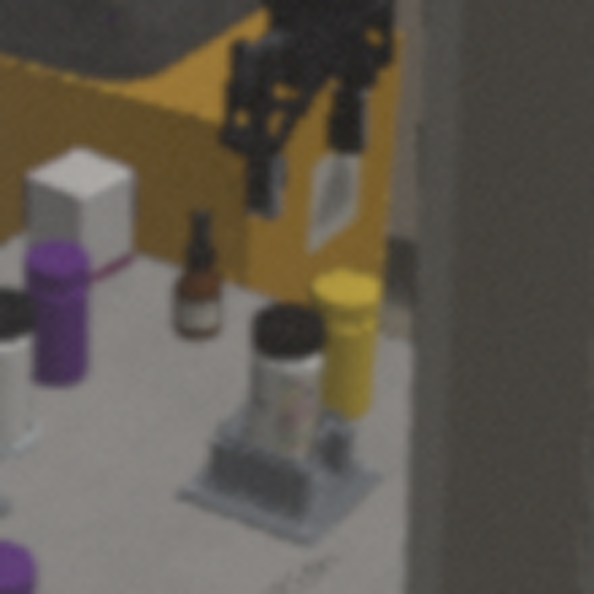

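View pics/t18.png

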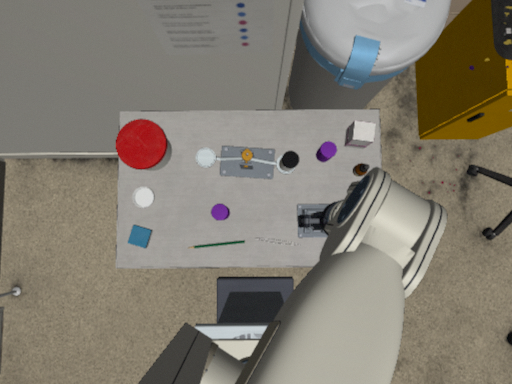

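The pot leans slightly left, cap at about (313,171), and the jaws hang above it. I'll lower and close around the cap.

Request:
move_arm --moves '[[[0,0,0],[-1.9,3.4,25],85],[[0,0,0],[-1.9,3.4,50],85],[[0,0,0],[-1.9,3.4,75],85],[[0,0,0],[-1.9,3.4,92],85],[[0,0,0],[-1.9,3.4,98],75],[[0,0,0],[-1.9,3.4,98],65],[[0,0,0],[-1.9,3.4,98],55],[[0,0,0],[-1.9,3.4,98],50],[[0,0,0],[-1.9,3.4,98],49]]'

```text
t: 28.3
ee_pos: [0.4324, -0.1714, 0.1026]
eef_rot: [-0.0, 3.141, -0.003]
contact_force: [0.2, 0.1, 0.7]
gripper_width: 0.0486
```

```bash
python3 - <<'E'
from h import *
go([.4318,-.1725,.099],RY)
shot('scene','s19')
im=cv2.imread('pics/s19.png')[130:210,270:350]; cv2.imwrite('pics/s19c.png',cv2.resize(im,None,fx=7,fy=7,interpolation=cv2.INTER_CUBIC))
E
```

```text
t 28.3 pos [ 432.4 -171.4  102.6] F [0.22 0.08 0.68] w 48.6
shift [ 0.6 -1.1  3.6] turn [-0.11  0.02  0.01]
```

View pics/s19c.png

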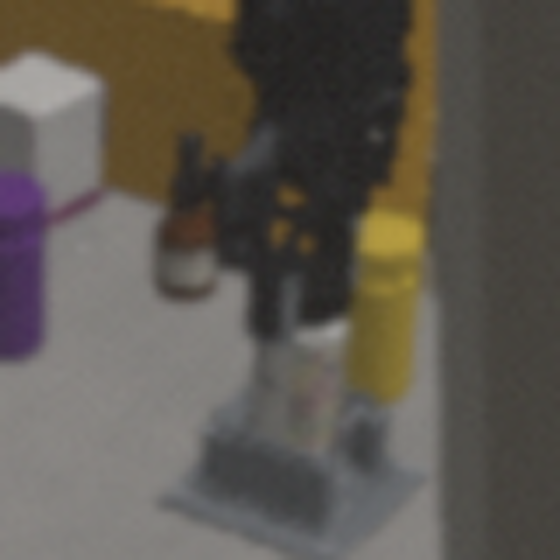

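Request:
move_arm --moves '[[[0,0,0],[0,0,0],46],[[0,0,0],[0,0,0],44.5],[[0,0,0],[0,0,0],44],[[0,0,0],[0,0,0],44]]'

```text
t: 28.75
ee_pos: [0.4324, -0.1714, 0.1026]
eef_rot: [-0.0, 3.141, -0.003]
contact_force: [0.6, -0.6, 0.1]
gripper_width: 0.0444
```

Request:
move_arm --moves '[[[0,0,0],[0,0,0],43],[[0,0,0],[0,0,0],42],[[0,0,0],[0,0,0],40],[[0,0,0],[0,0,0],30],[[0,0,0],[0,0,0],30]]'

```text
t: 29.25
ee_pos: [0.4325, -0.1715, 0.1027]
eef_rot: [-0.0, 3.141, -0.003]
contact_force: [-0.4, -0.9, 2.2]
gripper_width: 0.0411
```

Request:
move_arm --moves '[[[0,0,0],[0,0,1],30],[[0,0,0],[0,0,2],30],[[0,0,0],[0,0,2],30]]'

```text
t: 29.55
ee_pos: [0.4328, -0.1716, 0.1012]
eef_rot: [-0.0, 3.14, -0.004]
contact_force: [-2.1, 0.0, 11.0]
gripper_width: 0.041
```

```bash
python3 - <<'E'
from h import *
go([.4318,-.1725,.099],RY); print(env.get_obs()['torque'].round(2))
shot('scene','s20')
cyl('scene','s20',(.434,-.170),.053,.083)
E
```

```text
t 29.55 pos [ 432.8 -171.6  101.2] F [-2.11  0.03 10.95] w 41.0
shift [ 1.  -0.9  2.2] turn [-0.14  0.08  0.  ]
[ 0.23  0.35 -0.  ]
s20 102 [ 433.6 -170.9] tilt [0.005 0.011] res 0.0009902381824119962
```

Request:
move_arm --moves '[[[0,0,0],[0,0,1],30],[[0,0,0],[0,0,2],30],[[0,0,0],[0,0,2],30]]'

```text
t: 29.9
ee_pos: [0.4331, -0.1716, 0.1002]
eef_rot: [-0.0, 3.139, -0.005]
contact_force: [-3.1, 1.1, 15.9]
gripper_width: 0.041
```

Request:
move_arm --moves '[[[0,0,0],[0,0,0.3],30],[[0,0,0],[0,0,0],43.5],[[0,0,0],[0,0,0],46],[[0,0,0],[0,0,0],52],[[0,0,0],[0,0,0],60],[[0,0,0],[0,0,0],70],[[0,0,0],[0,0,0],80],[[0,0,0],[0,0,-10],85],[[0,0,0],[0,0,-30],85],[[0,0,0],[0,0,-60],85],[[0,0,0],[0,0,-90],85],[[0,0,0],[0,0,-100],85]]'

```text
t: 31.1
ee_pos: [0.4337, -0.1718, 0.2036]
eef_rot: [-0.0, 3.135, -0.008]
contact_force: [0.8, -0.2, 0.4]
gripper_width: 0.085
```

Request:
move_arm --moves '[[[0,0,0],[20,30,-10],85],[[0,0,0],[50,70,-10],85],[[0,0,0],[70,110,-10],85],[[0,0,0],[70,150,-10],85],[[0,0,0],[70,190,-10],85],[[0,0,0],[70,230,-10],85],[[0,0,0],[70,260,-10],85],[[0,0,0],[70,290,-10],85],[[0,0,0],[70,290,-10],85]]'

```text
t: 32.0
ee_pos: [0.3631, 0.1207, 0.2117]
eef_rot: [-0.006, 3.135, -0.007]
contact_force: [-0.5, 0.1, 0.2]
gripper_width: 0.0851
```

```bash
python3 - <<'E'
from h import *
go([.432,-.173,.165])
shot('scene','s21'); shot('top','t21')
im=cv2.imread('pics/s21.png')[110:240,220:360]; cv2.imwrite('pics/s21c.png',cv2.resize(im,None,fx=5,fy=4.6,interpolation=cv2.INTER_CUBIC))
W=world('top',np.load('pics/t21.npy'))
for c in((.431,-.173),(.585,-.1)):
    m=(np.hypot(W[...,0]-c[0],W[...,1]-c[1])<.035)&(W[...,2]>.1)&(W[...,2]<.14)
    P=W[m]; A=np.c_[P[:,:2]-P[:,:2].mean(0),np.ones(len(P))];print(m.sum(),P.mean(0).round(4),'tilt',np.linalg.lstsq(A,P[:,2],rcond=None)[0].round(3))
cyl('scene','s21',(.433,-.170),.055,.09)
E
```

```text
t 32.0 pos [363.1 120.7 211.7] F [-0.55  0.13  0.16] w 85.1
shift [ -67.4 -293.8   48.5] turn [9.000e-02 5.100e-01 9.023e+01]
244 [ 0.4311 -0.1728  0.1156] tilt [-0.001 -0.059  0.116]
230 [ 0.5841 -0.1016  0.111 ] tilt [0.038 0.019 0.111]
s21 120 [ 434.1 -171.1] tilt [0.03 0.04] res 0.0010570727622141868
```

View pics/s21c.png

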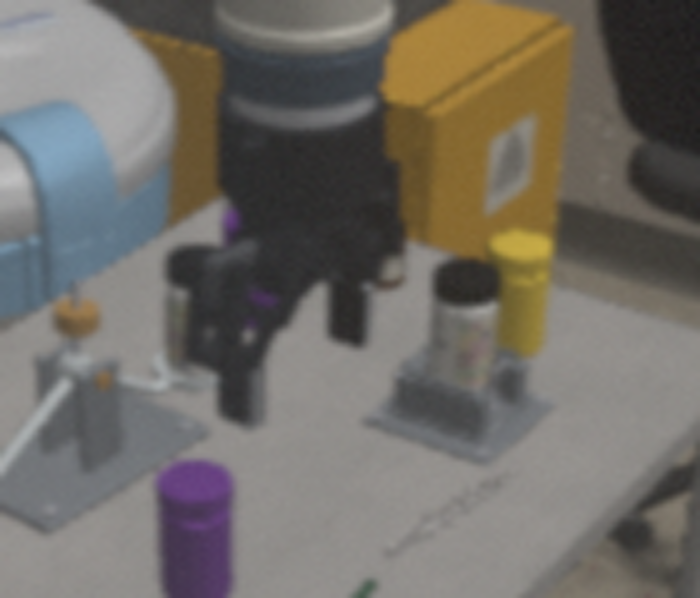

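View pics/t21.png

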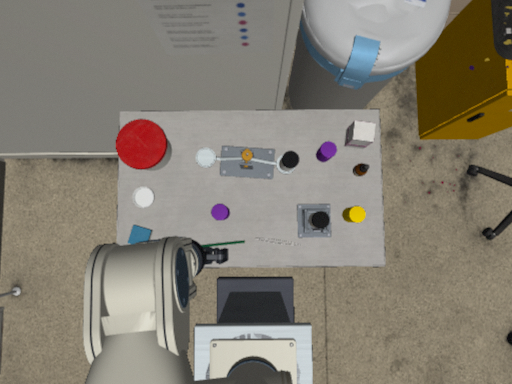

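```bash
python3 - <<'E'
from h import *
for n,c in(('purp',(.456,.083)),('yel',(.4475,-.269))): cyl('scene','s21',c,.012,.066); cyl('scene','s21',c,.028,.063)
cyl('scene','s21',(.433,-.170),.05,.096)
for f in('top0','t17','t21'):
  W=world('top',np.load(f'pics/{f}.npy'))
  for n,c in(('pot',(.431,-.173)),('yel',(.4447,-.2708)),('p2',(.6127,-.2026)),('purp',(.454,.08)),('o',(.4472,-.0135))):
    r=np.hypot(W[...,0]-c[0],W[...,1]-c[1]); 
    m=(r<.017)&(W[...,2]>.078)&(W[...,2]<.125)
    P=W[m]
    if len(P)<80: continue
    A=np.c_[P[:,:2]-P[:,:2].mean(0),np.ones(len(P))];print(f,n,m.sum(),'tilt',np.linalg.lstsq(A,P[:,2],rcond=None)[0].round(3))
# lean from image: cap centre vs bottom axis in scene
E
```

```text
s21 222 [456.5  83.5] tilt [-0.     0.001] res 0.0008954294138842616
s21 139 [456.3  83.7] tilt [ 0.004 -0.022] res 0.0008035440802490953
s21 136 [ 447.6 -268.8] tilt [-0.008 -0.01 ] res 0.0010158684780558463
s21 88 [ 447.6 -269. ] tilt [-0.011  0.007] res 0.001063840822251673
s21 167 [ 433.9 -171.3] tilt [0.047 0.007] res 0.0011814303586301714
top0 yel 141 tilt [-0.004  0.     0.088]
top0 p2 131 tilt [-0.021  0.001  0.088]
top0 purp 137 tilt [-0.002 -0.011  0.088]
top0 o 138 tilt [-0.025 -0.006  0.088]
t17 pot 149 tilt [-0.011 -0.01   0.116]
t17 yel 137 tilt [-0.012  0.005  0.088]
t17 p2 131 tilt [0.01  0.019 0.088]
t17 purp 134 tilt [0.003 0.002 0.088]
t21 pot 146 tilt [0.011 0.02  0.116]
t21 yel 139 tilt [-0.025  0.015  0.088]
t21 p2 135 tilt [0.033 0.011 0.088]
t21 purp 137 tilt [0.028 0.023 0.088]
```

The interior cap fits show the pot upright within noise (≤0.02 rad), cap top about 115 mm. Opening the jaws may have dragged it up a fraction, so I'll do one last gentle push on the cap with closed fingers.

```bash
python3 - <<'E'
from h import *
go([.4324,-.1716,.17],RY)
W=world('top',np.load('pics/t21.npy'))
m=(np.hypot(W[...,0]-.431,W[...,1]+.173)<.017)&(W[...,2]>.1);print(W[m][:,2].mean(),np.median(W[m][:,2]))
E
```

```text
t 32.1 pos [363.2 118.6 211.6] F [-0.64 -0.05  0.61] w 84.7
shift [ -68.2 -290.1   43.6] turn [-0.32  0.36  0.14]
0.11602035222114104 0.11613154449772845
```

Request:
move_arm --moves '[[[0,0,0],[-10,-30,0],60],[[0,0,0],[-20,-70,0],40],[[0,0,0],[-30,-110,0],20],[[0,0,0],[-40,-150,0],0],[[0,0,0],[-50,-190,0],0],[[-0.3,0.4,0.1],[-60,-230,10],0],[[-0.3,0.4,0.1],[-68,-265,20],0],[[-0.3,0.4,0.1],[-68.2,-290,30],0],[[-0.3,0.4,0.1],[-68.2,-290,43],0],[[-0.3,0.4,0.1],[-68.2,-290,43],0]]'

```text
t: 33.1
ee_pos: [0.4309, -0.1729, 0.1691]
eef_rot: [-0.004, -3.138, -0.002]
contact_force: [0.9, 0.8, 0.4]
gripper_width: -0.0001
```

```bash
python3 - <<'E'
from h import *
go([.4324,-.1716,.130],RY)
shot('scene','s22')
im=cv2.imread('pics/s22.png')[110:220,260:370]; cv2.imwrite('pics/s22c.png',cv2.resize(im,None,fx=5.4,fy=5.4,interpolation=cv2.INTER_CUBIC))
E
```

```text
t 33.1 pos [ 430.9 -172.9  169.1] F [0.85 0.8  0.41] w -0.1
shift [-1.6  1.3 39.1] turn [ 0.08 -0.2  -0.16]
```

View pics/s22c.png

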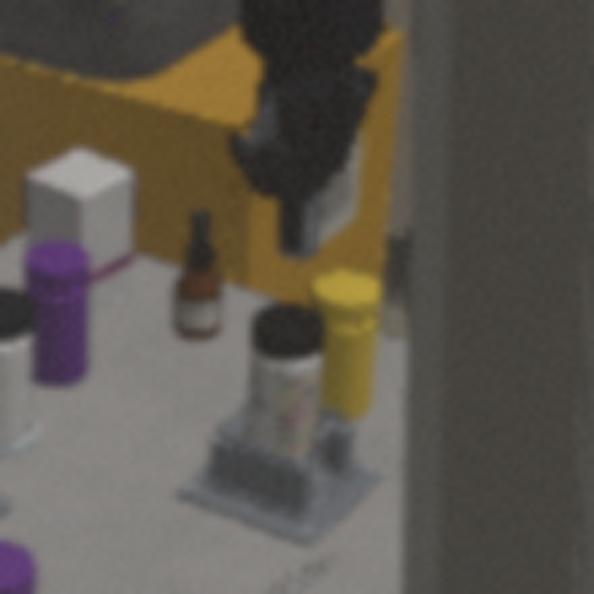

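Closed fingertips hang above the cap: tips at about (315,156), cap at (313,171).

Request:
move_arm --moves '[[[0,0,0],[-1.7,1.3,12],0],[[0,0,0],[-1.7,1.3,25],0],[[0,0,0],[-1.7,1.3,34],0],[[0,0,0],[-1.7,1.3,40],0],[[0,0,0],[-1.7,1.3,41],0],[[0,0,0],[-1.7,1.3,42],0],[[0,0,0],[-1.7,1.3,42],0]]'

```text
t: 33.85
ee_pos: [0.4332, -0.1711, 0.1284]
eef_rot: [-0.002, -3.14, -0.001]
contact_force: [0.2, 0.9, 0.2]
gripper_width: 0.0004
```

Request:
move_arm --moves '[[[0,0,0],[0,0,1],0],[[0,0,0],[0,0,2],0],[[0,0,0],[0,0,2],0]]'

```text
t: 34.15
ee_pos: [0.4331, -0.1711, 0.1264]
eef_rot: [-0.002, -3.14, -0.001]
contact_force: [0.5, -0.9, 0.1]
gripper_width: -0.0002
```

Request:
move_arm --moves '[[[0,0,0],[0,0,1],0],[[0,0,0],[0,0,1],0],[[0,0,0],[0,0,1],0]]'

```text
t: 34.45
ee_pos: [0.4332, -0.1712, 0.1256]
eef_rot: [-0.002, -3.14, -0.0]
contact_force: [0.3, 1.1, 2.8]
gripper_width: -0.0003
```

Request:
move_arm --moves '[[[0,0,0],[0,0,1],0],[[0,0,0],[0,0,1.5],0],[[0,0,0],[0,0,1.5],0]]'

```text
t: 34.75
ee_pos: [0.4334, -0.1713, 0.1246]
eef_rot: [-0.002, -3.141, 0.001]
contact_force: [-1.9, 0.9, 9.1]
gripper_width: 0.0
```

Request:
move_arm --moves '[[[0,0,0],[0,0,1],0],[[0,0,0],[0,0,2],0],[[0,0,0],[0,0,2],0]]'

```text
t: 35.05
ee_pos: [0.4338, -0.1717, 0.1236]
eef_rot: [0.002, 3.141, -0.003]
contact_force: [-2.1, 0.8, 15.3]
gripper_width: 0.0
```

Request:
move_arm --moves '[[[0,0,0],[0,0,-1],0],[[0,0,0],[0,0,-3],0],[[0,0,0],[0,0,-15],0],[[0,0,0],[0,0,-45],0],[[0,0,0],[0,0,-80],0],[[0,0,0],[20,30,-80],0],[[0,0,0],[40,70,-80],0],[[0,0,0],[55,110,-80],0],[[0,0,0],[70,150,-80],0],[[0,0,0],[70,190,-80],0],[[0,0,0],[70,235,-80],0],[[0,0,0],[70,280,-80],0]]'

```text
t: 36.25
ee_pos: [0.3637, 0.1102, 0.2032]
eef_rot: [0.003, 3.14, -0.002]
contact_force: [2.4, -0.7, -0.5]
gripper_width: -0.0001
```

Request:
move_arm --moves '[[[0,0,0],[0,0,0],0],[[0,0,0],[0,0,0],0],[[0,0,0],[0,0,0],0]]'

```text
t: 36.55
ee_pos: [0.3637, 0.1096, 0.203]
eef_rot: [0.004, 3.141, -0.003]
contact_force: [-1.0, -0.1, 0.2]
gripper_width: -0.0001
```

```bash
python3 - <<'E'
from h import *
go([.432,-.173,.165])
shot('scene','s23'); shot('top','t23')
im=cv2.imread('pics/s23.png')[110:240,220:360]; cv2.imwrite('pics/s23c.png',cv2.resize(im,None,fx=5,fy=4.6,interpolation=cv2.INTER_CUBIC))
W=world('top',np.load('pics/t23.npy'))
for c in((.431,-.173),(.585,-.1)):
    m=(np.hypot(W[...,0]-c[0],W[...,1]-c[1])<.017)&(W[...,2]>.1)&(W[...,2]<.14)
    P=W[m]; A=np.c_[P[:,:2]-P[:,:2].mean(0),np.ones(len(P))];print(m.sum(),P.mean(0).round(4),'tilt',np.linalg.lstsq(A,P[:,2],rcond=None)[0].round(3))
E
```

```text
t 36.55 pos [363.7 109.6 203. ] F [-0.98 -0.14  0.16] w -0.1
shift [ -68.9 -282.4   38.6] turn [-4.000e-02  1.300e-01  8.986e+01]
151 [ 0.4309 -0.1728  0.1161] tilt [-0.001  0.005  0.116]
141 [ 0.585  -0.1003  0.1115] tilt [0.006 0.028 0.111]
```

View pics/s23c.png

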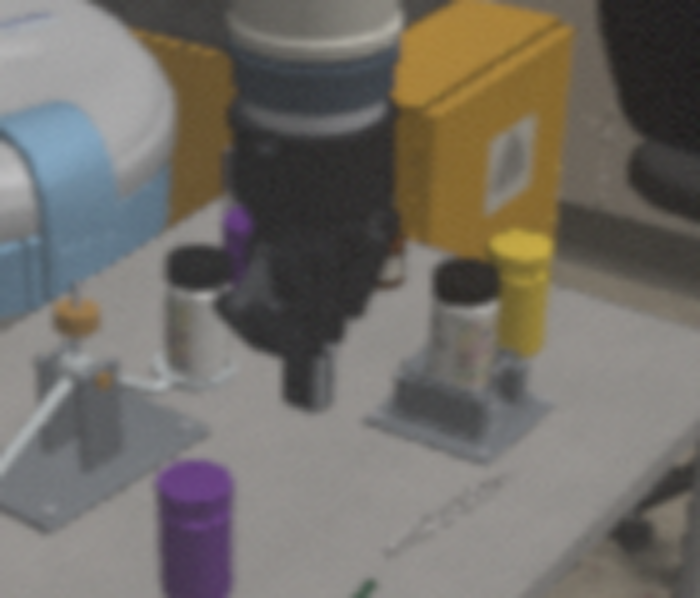

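View pics/t23.png

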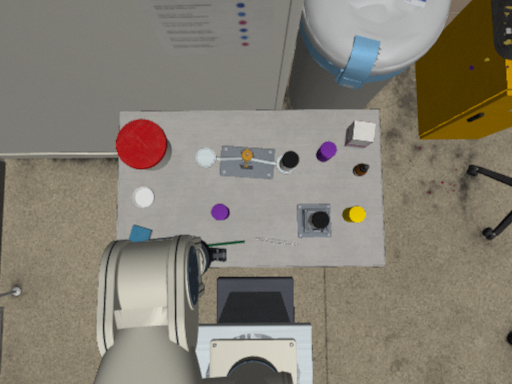

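The heavier pot stands upright in the holder (top view (320,219)) and the lighter pot on its pan (290,160). Everything else is where it was and the robot touches nothing, so I'm handing in.

```bash
python3 -c "
from bench import env
print(env.job_done())"
```

```text
the job is handed in; nothing more can be done
None
```

I weighed both pots on the balance, pressed the heavier one onto the stop in the holder, and handed the job in at about 36.6 s. No verdict was reported.

- **Weighing:** The left pan dropped to its stop, with cap tops at 110.6 mm left and 123.5 mm right. So the pot that began at y ≈ +0.21 m was the heavier. The lighter pot is still standing on the right pan.
- **Fitting:** The heavier pot first caught on the holder's +x flare at about 12 N. I shifted it 1.7 mm and it slid in against about 7 N of leaf friction. I then regripped it to correct a suspected lean and gave the cap one last push with closed fingers.
- **On the stop:** During the final push the force rose steadily at about 6 N/mm, the stiffness of the sprung well, up to 15 N with no more sliding. I take that as the pot sitting hard on the stop. Taking off the leaf friction, about 10 N or less reached the stop itself.

**Last checks:**
- The pot in the holder is upright within measurement noise, and nothing was touching the robot.
- I saw no change in the other objects in the final pictures, though part of the coverslip box was hidden behind the arm.
- The cap top was about 115 mm up by touch and 115–116 mm by camera. That is up to 1 mm above what I expected from the camera's stop height, which is about the accuracy of that measurement.
- The two cameras disagreed by about 3 mm in y, so I relied on relative measurements and contact forces for the fit.

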